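Load a feed tin into the sloping tin dispenser

ROBOT

A 6-joint arm with a two-finger parallel gripper is mounted at the origin on the work surface. World frame = base frame: x ahead of the robot, y to its left, z up, the work surface at z = 0. Lengths are in m, angles in rad, forces in N, time in s.
With the tool pointing down it reaches from about 0.425 to 0.95 m from the base axis. Payload 3.5 kg.
Tool frame: the origin (TCP) lies at the centre of the arm's flange, where the gripper is bolted on; the fingertips stand 173 mm ahead of it and the grasp point (between the pads) lies 155 mm ahead of it; z points along the fingers, y is the direction in which the jaws open and shut (so a half turn about z gives the same grasp; the last joint's range is limited). The gripper opens to 85 mm and grips with 20 to 120 N. Pads are 22 mm wide; open, the fingers measure 114 mm over their backs; the gripper's body (76 mm by 85 mm) begins 54 mm behind the grasp point. The pads swing forward as they close: fully open they stand 13 mm farther back than shut.
Start: joints at [1.181, 0.286, 1.577, -0, 1.279, -0.15], TCP at [0.16, 0.656, 0.405] pointing down, gripper open.
Joint ranges: [-2.77, 2.77], [-0.9, 2.22], [0.21, 2.48], [-1.53, 4.67], [0.24, 2.81], [-2.84, 2.84]. Speed limits (rad/s): [2.79, 2.79, 3.14, 3.14, 3.14, 3.14].

INTERFACE

Orientations are given as a unit quaternion [w, x, y, z].
In Python, from rig import env gives the robot as it stands.
- The arm moves only by the tool servo_tool, never from a script. Its argument "increments" is a list of rows, each a list of 3 entries, a list of its own where there are three numbers: the closure in counts, from 0 (fully open) to 255 (shut), then the shift along the world's x, y, z in m, then the turn, a rotation vector about the world's x, y, z in rad. In form: [[gripper, [dx, dy, dz], [wx, wy, wz]], ...]. A call has 1 to 5 rows; each row shifts and turns the pose as measured when the row begins; what a row does not reach is not made up. A row lasts 1/8 s, in which the tool goes at most 62.5 mm and 10.7 degrees, less where a joint would pass 70% of its speed; a pose out of reach is approached as far as the arm can. A call with a gripper value outside its range is refused whole. The fingers move at their own pace and stop on an object; "squeeze" is the grip in N (left out, the last holds). Time passes only in rows, so rows that do not move let the fingers close. It gives the time, the measured TCP pose, the force and the opening at its end, in the units of the state.
- env.get_obs(): the state, without advancing time (a new reading comes with each control period).
- env.grab_frame(name): name is "side" or "top"; returns the picture (384x512x3 uint8, red, green, blue); there is no depth.
- env.camera_model(name): a dict with "fx", "fy", "cx", "cy" (pixels), "view" (4x4, takes a point from world to camera coordinates). Camera axes: x right, y down, z forward; pixel columns grow to the right and rows downward; lengths in m; the calibration is good to about 2 mm. A picture is of the moment at which its call begins. camera_model takes no time and is no camera call.
- env.hand_in(): hands the job in, once; it reports no verdict.
The state is a dict: "clock": time; "qpos": joint angles; "qd": joint speeds; "joint_efforts": joint torques, N m; "position": TCP position; "orientation": TCP orientation; "ft_force": force on the tool from outside, world axes, zero at the start; "ft_torque": the same for the moment, N m; "gripper_width": opening from 0.0 (shut) to 1.0 (fully open).
Only numpy, scipy, OpenCV 4.12 (cv2) and the standard library are available. Lean on these libraries where they do the work, as an engineer would, in place of code of your own. Each camera call takes 0.05 s, during which the arm holds its last target.

TASK

Take the green-lidded feed tin off the feeding tray, set it down flat in the flared mouth at the top of the sloping tin chute and let go of it. Then, with the fingers behind it, push it steadily down the chute, past the two sprung ball catches, until it sits snug against the orange-faced spring stop with the stop pressed in a little, but gently: do not ram the stop to the end of its travel. Leave the tin there, and leave everything else standing where it is.

Things in the scene. Friction and masses are not known exactly. Their poses are not given: they have to be found in the camera images.
- tin: The tin to load: a flat round screw-lid aluminium tin with a GREEN lid, 56 mm diameter, 30 mm high, about 0.08 to 0.17 kg, full and rigid. Origin at the centre of its underside, z up through the lid. It starts flat on the feeding tray.
- tin_white: An identical tin with a WHITE lid, on the same tray about 96 mm (centre to centre) from the green one; which tin lies on which side changes. Leave it. Origin at the centre of its underside.
- tray: Round aluminium feeding tray, 220 mm across the rim, floor 3 mm thick (the tins stand 3 mm above the table), flat floor 200 mm across, rim 14 mm high, loose. Origin at the centre of its underside.
- chute: Gravity chute (tin dispenser), fixed. Origin on the table under its middle, z up, +x the level direction that points DOWNHILL, y across. Floor falls 12 degrees towards +x; at chute x it is 75 mm - 0.2126 x above the table. Channel from x = -0.168 (top, open) to +0.176, 60 mm wide, rails 14 mm above the floor. The tin does not slide by itself (friction 0.5 to 0.7).
- mouth (a point): Where to set the tin: on the chute floor, on the channel's centre line, at chute x = -0.108 (the floor is 98 mm above the table here). The rails flare from 60 mm apart at chute x = -0.06 to about 86 mm at the top end, 60 mm uphill of this point. The floor is tilted 12 degrees here. Axes as the chute's.
- slot (a point): On the chute floor's centre line at the middle of the clamp slot in the rails, 80 mm along the slope downhill of the chute's middle, 190 mm downhill of the mouth point. A blue escapement head with the ball catches and the stop is clamped with the catches' centres within 22 mm up- or downhill of this point: where is NOT measured, find it by feel or sight. Axes as the chute's.
- slot_end (a point): On the chute floor's centre line, 22 mm along the slope downhill of the slot's middle. Two 16 mm ball catches in the rails leave 50 mm between them; the tin forces them apart with a push of about 3 to 7 N, less once its widest part is through. The stop's face lies 38 mm downhill of the catches' centres, so the seated tin's centre ends 10 to 17 mm beyond them. Head 26 mm high over the floor, its knob 46 mm. Axes as the chute's.
- stop (a joint): How far the spring stop is pressed in, along the slope, in m: 0 when free, full travel 0.010. Spring about 1.7 N per mm from the first touch. The ball catches hold the seated tin against it from behind. A push of 9 to 10 N on the tin presses it in 4 to 6 mm and after letting go it stays in 1 to 3 mm; more than 8.5 mm is ramming it.
- hide: Orange plastic hide, half dome 140 mm across, 66 mm high, loose. Origin at the centre of its underside. Leave it.
- spray: Empty clear glass spray bottle, 70 mm diameter, 190 mm high with its white head, loose. Origin at the centre of its underside. Leave it.
- tweezers: Set of two steel tweezers on a black plastic rest 190 x 62 mm, 11 mm high in all, loose. Origin at the centre of its underside, long side along its x. Leave it.
- jar: White plastic jar with a blue lid, 66 mm diameter, 85 mm high, loose. Origin at the centre of its underside. Leave it.
- bowl: Blue ceramic water bowl, 90 mm across, 35 mm high, loose. Origin at the centre of its underside. Leave it.
Not all that is in view belongs to the job. Of the things like the tin, leave any that is pink; of the rest the smaller one is meant.

How it is judged:
On the way:
1. the green-lidded tin lies flat in the mouth of the chute, let go (x of tin in the frame of chute between -0.145 and -0.065 m and y of tin in the frame of chute between -0.015 and 0.015 m and z of tin in the frame of chute between 0.086 and 0.109 m and angle between the z axis of tin and the z axis of chute, either way round between 0.13 and 0.28 rad and contact force between the fingers and tin below 0.1 N and linear speed of tin below 0.02 m/s), for 0.2 s.
At the end, for the whole second after the job is handed in: The green-lidded tin lies flat on the chute floor beyond the ball catches, at rest and let go, and holds the spring stop pressed in by 0.5 to 8.5 mm (value of joint stop between 0.0005 and 0.0085 m and x of tin in the frame of chute between 0.06 and 0.121 m and y of tin in the frame of chute between -0.006 and 0.006 m and z of tin in the frame of chute between 0.045 and 0.068 m and angle between the z axis of tin and the z axis of chute, either way round between 0.13 and 0.28 rad and linear speed of tin below 0.01 m/s and contact force between tin and the fingers below 0.1 N); the robot touches nothing.
It fails at once if the spring stop is rammed (pressed in more than 8.5 mm) (value of joint stop above 0.0085 m).
It fails at once if the tin and the chute press on each other with more than 30 N (dropped, jammed or forced) (contact force between tin and chute above 30 N).
It fails at once if another thing on the table is shifted by more than 25 mm (distance of any of tray, tin_white, hide, spray, tweezers, jar, bowl from where it was at the start of the episode above 0.025 m).
It fails at once if the bottle, the jar or the white-lidded tin is tipped over (angle between any of spray, jar, tin_white's own z axis and vertical above 0.4 rad).
It also fails if it takes over 54 s, if anything falls off the work surface, if the arm or the gripper's body presses on something with over 40 N, if the wrist force passes 120 N, or if a joint passes its speed limit or range.

## Working session

There is one attempt and no reset: what is moved stays moved. The work goes in short steps, Python scripts to look and compute and a tool call to move; the robot and the scene stay as the last step left them, time stands still between calls to the robot, and variables do not carry over. Pictures are saved under pics/ and viewed, and the job is handed in when it is done.

Besides the shell and the picture viewer there is one more tool, called after "Call:" as name(argument=value, ...), one argument or row to a line, values as JSON. servo_tool: Moves the arm, as the interface text tells. Its arguments: {"type":"object","properties":{"increments":{"type":"array","items":{"type":"array"}},"squeeze":{"type":"number"}},"required":["increments"]}

```bash
ls; mkdir -p pics
python3 - <<'E'
from rig import env
import cv2
o=env.get_obs();print({k:(v if not hasattr(v,'round') else v) for k,v in o.items()})
for n in("side","top"):
    cv2.imwrite(f"pics/{n}0.png",cv2.cvtColor(env.grab_frame(n),cv2.COLOR_RGB2BGR));m=env.camera_model(n);print(n,m)
E
```

```text
pics
{'clock': 0.0, 'qpos': array([ 1.18102097e+00,  2.87174502e-01,  1.57821230e+00, -7.16889670e-06,
        1.27862647e+00, -1.49993820e-01]), 'qd': array([-0.0008647 ,  0.00031807, -0.0005347 , -0.00067196,  0.00037047,
       -0.00014189]), 'joint_efforts': array([-2.00616792e-03, -4.05974936e+01, -2.92622316e+01, -3.14769413e-04,
        5.79092681e-03,  4.15254988e-06]), 'position': array([0.16017238, 0.65544929, 0.40332169]), 'orientation': array([-3.19384510e-04,  1.19602646e-01,  9.92821103e-01, -1.16740821e-03]), 'ft_force': array([ 0.33619565, -0.21898197,  0.02721006]), 'ft_torque': array([-0.02835607, -0.02977274, -0.01412592]), 'gripper_width': 0.9997547230606177}
side {'fx': 429.4160255761697, 'fy': 429.4160255761697, 'cx': 248.96650075750898, 'cy': 190.89637082359155, 'view': array([[ 0.97289339, -0.23118648,  0.00559084, -0.6265686 ],
       [-0.14059354, -0.6105038 , -0.77943478,  0.12238308],
       [ 0.18360801,  0.75752091, -0.62645844,  1.36934273],
       [ 0.        ,  0.        ,  0.        ,  1.        ]])}
top {'fx': 363.67296083071807, 'fy': 363.67296083071807, 'cx': 252.2405760053661, 'cy': 187.45177730478068, 'view': array([[-4.41504774e-03, -9.99843506e-01,  1.71309768e-02,
        -6.06251384e-02],
       [-9.80927514e-01,  1.00122793e-03, -1.94371320e-01,
         6.07921889e-01],
       [ 1.94323750e-01, -1.76624051e-02, -9.80778425e-01,
         1.12159879e+00],
       [ 0.00000000e+00,  0.00000000e+00,  0.00000000e+00,
         1.00000000e+00]])}
```

View pics/side0.png

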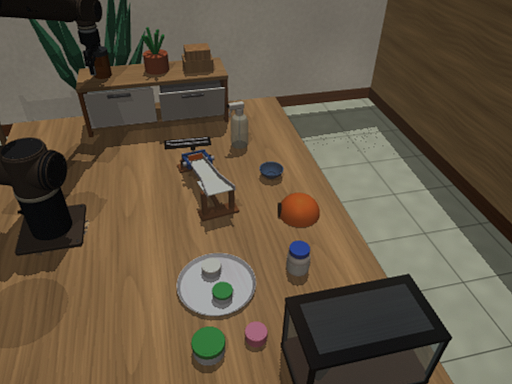

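View pics/top0.png

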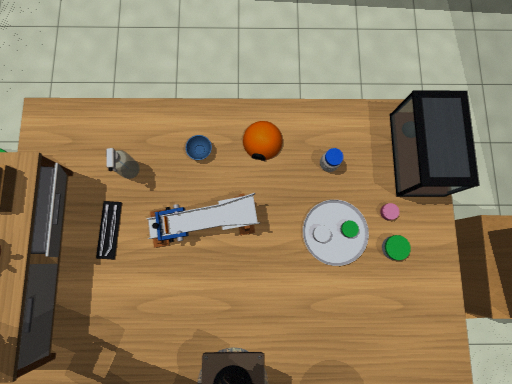

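Run:
```python
import cv2
a=cv2.imread("pics/top0.png");s=cv2.imread("pics/side0.png")
cv2.imwrite("pics/tc.png",cv2.resize(a[185:255,140:270],None,fx=6,fy=6,interpolation=cv2.INTER_CUBIC))
cv2.imwrite("pics/sc.png",cv2.resize(s[130:230,155:250],None,fx=6,fy=6,interpolation=cv2.INTER_CUBIC))
cv2.imwrite("pics/tt.png",cv2.resize(a[190:275,295:415],None,fx=6,fy=6,interpolation=cv2.INTER_CUBIC))
```

```text
(no output)
```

View pics/tc.png

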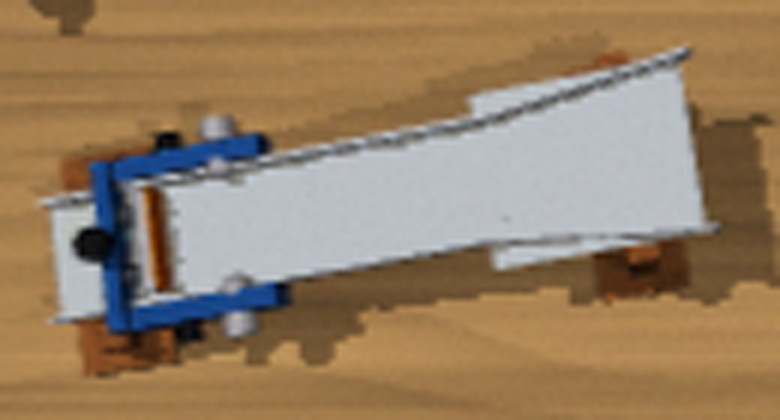

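View pics/sc.png

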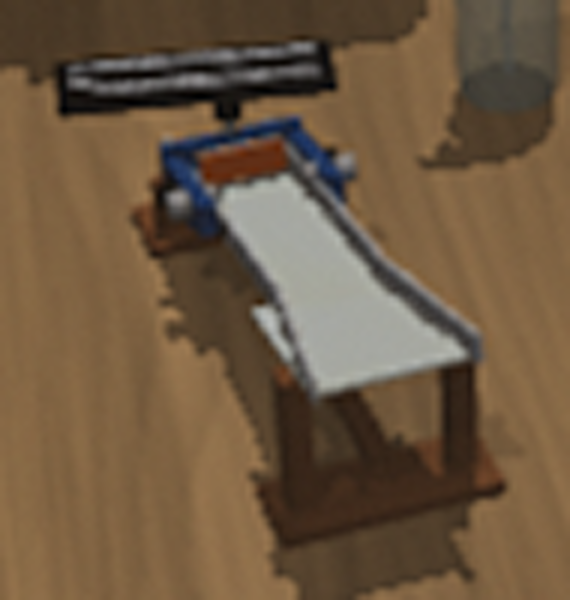

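View pics/tt.png

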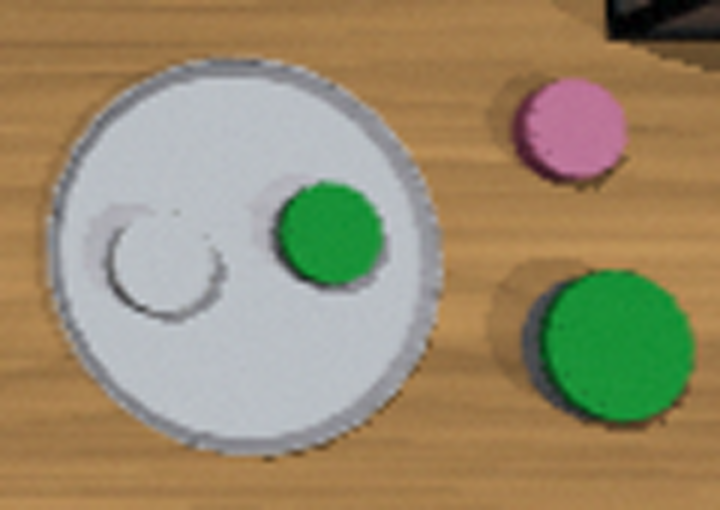

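```bash
cat > h.py <<'E'
import numpy as np,cv2
from scipy.optimize import least_squares
from scipy.spatial.transform import Rotation as R
from rig import env
CM={n:env.camera_model(n) for n in("side","top")}
def proj(n,P):
    m=CM[n];P=np.atleast_2d(P);c=P@m["view"][:3,:3].T+m["view"][:3,3]
    return np.c_[m["fx"]*c[:,0]/c[:,2]+m["cx"],m["fy"]*c[:,1]/c[:,2]+m["cy"]]
def tri(uv):  # dict name->uv
    f=lambda X:np.concatenate([proj(n,X)[0]-uv[n] for n in uv])
    r=least_squares(f,[.5,0,.05]);return r.x,r.fun
def onplane(n,uv,z):
    f=lambda X:proj(n,[X[0],X[1],z])[0]-uv
    return least_squares(f,[.5,0]).x
def ch2w(p,q):  # p=(x,y,yaw)
    q=np.atleast_2d(q);c,s=np.cos(p[2]),np.sin(p[2])
    return np.c_[p[0]+c*q[:,0]-s*q[:,1],p[1]+s*q[:,0]+c*q[:,1],q[:,2]]
E
python3 - <<'E'
from h import *
u=lambda p,o:(np.array(p)+.5)/6-.5+np.array(o)
T=(140,185);S=(155,130)
fl=lambda x,h,y:[x+h*.2079,y,.075-.2126*x+h*.978]
ob=[("top",u((688,50),T),fl(-.168,.014,-.0445)),("top",u((715,229),T),fl(-.168,.014,.0445)),
("top",u((45,203),T),fl(.176,.014,-.0315)),("top",u((58,320),T),fl(.176,.014,.0315)),
("side",u((478,345),S),fl(-.168,.014,-.0445)),("side",u((318,388),S),fl(-.168,.014,.0445)),]
f=lambda p:np.concatenate([proj(n,ch2w(p,q))[0]-v for n,v,q in ob])
r=least_squares(f,[.5,.1,1.5]);print(r.x,np.round(r.fun.reshape(-1,2),2))
np.save("chute.npy",r.x);p=r.x
def inv(uv,h,n="top"):
    g=lambda a:proj(n,ch2w(p,fl(a[0],h,a[1])))[0]-uv
    return least_squares(g,[0,0]).x
for nm,px,h in[("balls-",(217,165),.014),("balls+",(237,285),.014),("cyl-",(217,127),.014),("cyl+",(240,322),.014),("face top",(168,187),.02),("face bot",(172,290),.02),("knob",(93,243),.046)]:
    print(nm,inv(u(px,T),h)*1000)
print("face side base", [inv(u(q,S),.0,"side")*1000 for q in((218,190),(290,172))], "cyl side",[inv(u(q,S),.014,"side")*1000 for q in((180,205),(345,165))])
a=env.grab_frame
im={n:cv2.imread(f"pics/{n}0.png") for n in("top","side")}
for col,lo,hi in(("green",(45,100,50),(80,255,255)),):
  c={}
  for n in im:
    m=cv2.inRange(cv2.cvtColor(im[n],cv2.COLOR_BGR2HSV),lo,hi)
    k,l,st,ce=cv2.connectedComponentsWithStats(m)
    for i in range(1,k):
        if st[i,4]>60:print(n,st[i],ce[i])
uv={"top":u((330,233.5),(295,190)),"side":None}
E
```

```text
[0.5071173  0.08971789 1.73321826] [[-0.39  0.08]
 [ 0.03 -1.09]
 [ 1.15 -0.18]
 [ 1.21 -0.14]
 [-0.75 -1.13]
 [-1.11 -1.53]]
balls- [ 83.46877821 -33.681092  ]
balls+ [81.05059501 30.63896925]
cyl- [ 80.82780611 -53.67084424]
cyl+ [81.99470345 49.88766047]
face top [108.95272942 -26.26083443]
face bot [113.65584086  27.53508166]
knob [141.4251764   -0.99764346]
face side base [array([122.10596227,  14.37090649]), array([124.82891944, -32.77882171])] cyl side [array([81.07317871, 47.37807277]), array([ 85.14675863, -57.34358994])]
top [341 220  18  17 229] [349.63318777 228.50218341]
top [385 235  26  26 518] [397.33011583 247.18918919]
side [113  13  12  43 131] [118.18320611  34.52671756]
side [ 32  19  30  40 189] [48.7989418  39.15343915]
side [105  27   6  26  84] [107.26190476  41.25      ]
side [132  35  15  29 102] [137.52941176  50.46078431]
side [213 282  20  18 275] [222.12       290.42545455]
side [191 327  34  32 856] [207.83411215 342.30257009]
```

```bash
cat >> h.py <<'E'
def fl(x,h,y): return [x+h*.2079,y,.075-.2126*x+h*.978]
def overlay(n,im,p,cd=.082,k=4,box=None):
    x0,y0,x1,y1=box
    o=cv2.resize(im[y0:y1,x0:x1],None,fx=k,fy=k,interpolation=cv2.INTER_CUBIC)
    def L(a,b,c):
        q=[tuple(int(round(t)) for t in ((v-np.array([x0,y0])+.5)*k-.5)) for v in proj(n,ch2w(p,[a,b]))]
        cv2.line(o,q[0],q[1],c,1,cv2.LINE_AA)
    for h,c in((0,(0,0,255)),(.014,(255,0,255))):
        for s in(1,-1):
            L(fl(-.168,h,s*.043),fl(-.06,h,s*.03),c);L(fl(-.06,h,s*.03),fl(.176,h,s*.03),c)
        for x,w in((-.168,.043),(-.06,.03),(cd,.03),(cd+.037,.03),(.176,.03)): L(fl(x,h,-w),fl(x,h,w),c)
    return o
E
python3 - <<'E'
from h import *
p=np.load("chute.npy")
for n,b in(("top",(140,185,270,255)),("side",(155,130,250,230))):
    cv2.imwrite(f"pics/ov_{n}.png",overlay(n,cv2.imread(f"pics/{n}0.png"),p,k=6,box=b))
X,r=tri({"top":np.array([349.63,228.5]),"side":np.array([222.12,290.4])});print(X,r)
X,r=tri({"top":np.array([397.33,247.19]),"side":np.array([207.83,342.3])});print("big",X,r)
for u in((330,233.5),(165,263)): print(onplane("top",(np.array(u)+.5)/6-.5+np.array((295,190)),.033))
E
```

```text
[ 0.47808333 -0.38208857  0.02782932] [ 0.01078969 -0.48682968 -0.38945895  0.078081  ]
big [ 0.41635923 -0.53126975  0.03618362] [ 0.00323535 -0.40232504 -0.29192852  0.04859068]
[ 0.47606346 -0.38033139]
[ 0.46037594 -0.28948598]
```

View pics/ov_top.png

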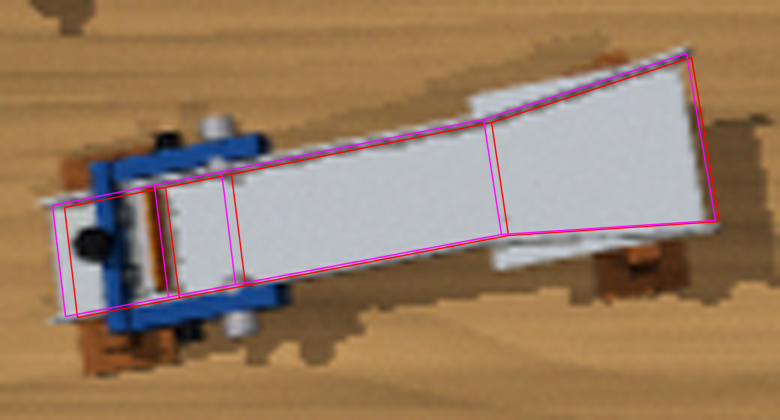

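View pics/ov_side.png

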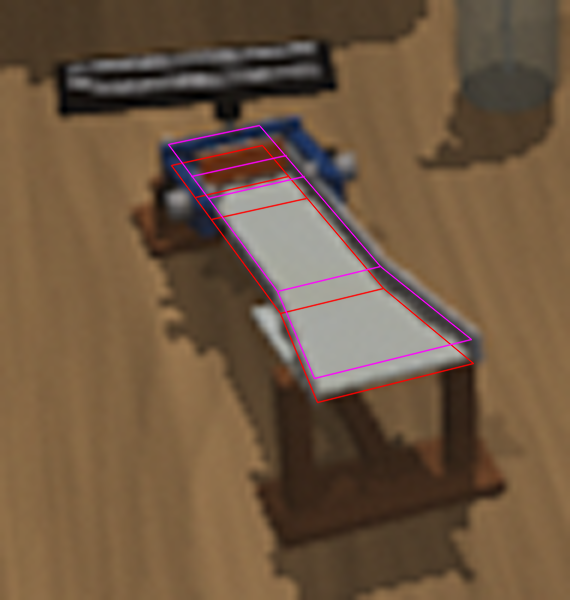

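Call:
servo_tool(
  increments=[
    [0,[0.04,-0.045,0],[0,0,-0.17]],
    [0,[0.04,-0.045,0],[0,0,-0.17]],
    [0,[0.04,-0.045,0],[0,0,-0.17]],
    [0,[0.04,-0.045,0],[0,0,-0.17]],
    [0,[0.04,-0.045,0],[0,0,-0.17]],
  ],
  squeeze=40,
)

```text
clock: 0.72
position: [0.3612, 0.4257, 0.3998]
orientation: [-0.001, 0.526, 0.85, -0.003]
ft_force: [0.3, 1.1, -0.6]
gripper_width: 1.005
```

Call:
servo_tool(
  increments=[
    [0,[0.035,-0.05,0],[0,0,-0.15]],
    [0,[0.03,-0.055,0],[0,0,-0.14]],
    [0,[0.025,-0.057,0],[0,0,0]],
    [0,[0.01,-0.06,0],[0,0,0]],
    [0,[0,-0.06,0],[0,0,0]],
  ],
)

```text
clock: 1.35
position: [0.4626, 0.1382, 0.398]
orientation: [-0.002, 0.648, 0.762, -0.003]
ft_force: [1.7, -0.0, -0.7]
gripper_width: 0.999
```

Call:
servo_tool(
  increments=[
    [0,[0,-0.06,0],[0,0,0]],
    [0,[0,-0.06,0],[0,0,0]],
    [0,[0,-0.06,0],[0,0,0]],
    [0,[0,-0.06,0],[0,0,0]],
    [0,[0,-0.06,0],[0,0,0]],
  ],
)

```text
clock: 1.98
position: [0.4597, -0.1711, 0.3966]
orientation: [-0.002, 0.648, 0.762, -0.003]
ft_force: [1.8, -0.4, 0.5]
gripper_width: 0.999
```

Call:
servo_tool(
  increments=[
    [0,[0.005,-0.06,0],[0,0,0]],
    [0,[0.005,-0.06,0],[0,0,0]],
    [0,[0.005,-0.06,0],[0,0,0]],
    [0,[0.002,-0.025,-0.03],[0,0,0]],
    [0,[0,-0.005,-0.05],[0,0,0]],
  ],
)

```text
clock: 2.6
position: [0.4753, -0.3934, 0.3184]
orientation: [0.003, 0.651, 0.759, -0.003]
ft_force: [0.5, -0.1, -0.2]
gripper_width: 1.004
```

Call:
servo_tool(
  increments=[
    [0,[0.002,0.012,-0.05],[0,0,0]],
    [0,[0,0,-0.02],[0,0,0]],
    [0,[0,0,0],[0,0,0]],
  ],
)

```text
clock: 2.98
position: [0.4749, -0.3806, 0.2395]
orientation: [-0.003, 0.652, 0.759, -0.002]
ft_force: [-0.7, 0.1, 0.4]
gripper_width: 1.0
```

Run:
```python
from h import *
print(env.get_obs()["position"])
for n,(a,b,c,d) in(("top",(295,175,415,275)),("side",(160,220,280,340))):
    i=cv2.cvtColor(env.grab_frame(n),cv2.COLOR_RGB2BGR)
    cv2.imwrite(f"pics/g_{n}.png",cv2.resize(i[b:d,a:c],None,fx=5,fy=5,interpolation=cv2.INTER_CUBIC))
```

```text
[ 0.47489456 -0.38057675  0.23948463]
```

View pics/g_top.png

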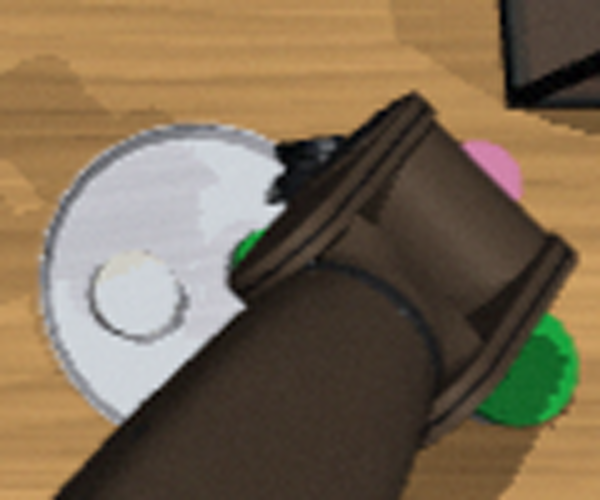

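View pics/g_side.png

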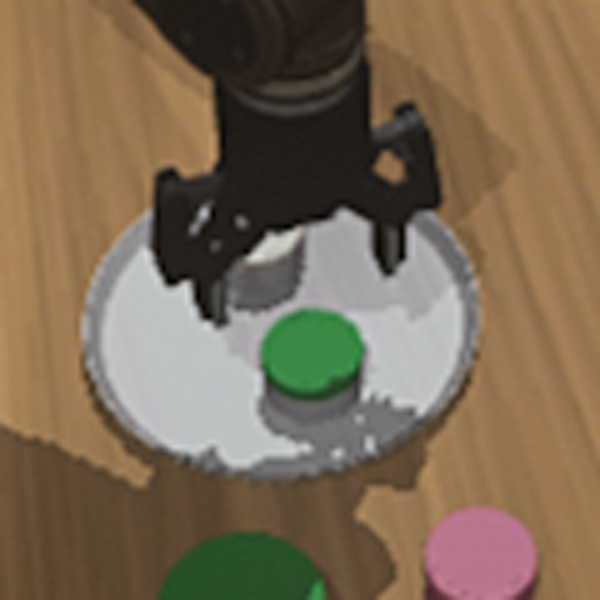

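Call:
servo_tool(
  increments=[
    [0,[0.001,0,-0.03],[0,0,0]],
    [0,[0.001,0,-0.02],[0,0,0]],
    [0,[0,0,-0.008],[0,0,0]],
    [0,[0,0,0],[0,0,0]],
  ],
)

```text
clock: 3.58
position: [0.4798, -0.3833, 0.1891]
orientation: [0.005, 0.651, 0.759, -0.003]
ft_force: [-0.2, 0.6, -0.7]
gripper_width: 0.999
```

Run:
```python
from h import *
print(env.get_obs()["position"],env.get_obs()["ft_force"])
for n,(a,b,c,d) in(("side",(160,220,280,340)),):
    i=cv2.cvtColor(env.grab_frame(n),cv2.COLOR_RGB2BGR)
    cv2.imwrite(f"pics/g2_{n}.png",cv2.resize(i[b:d,a:c],None,fx=5,fy=5,interpolation=cv2.INTER_CUBIC))
```

```text
[ 0.47978395 -0.38331585  0.18914129] [-0.17518135  0.61074032 -0.73434028]
```

View pics/g2_side.png

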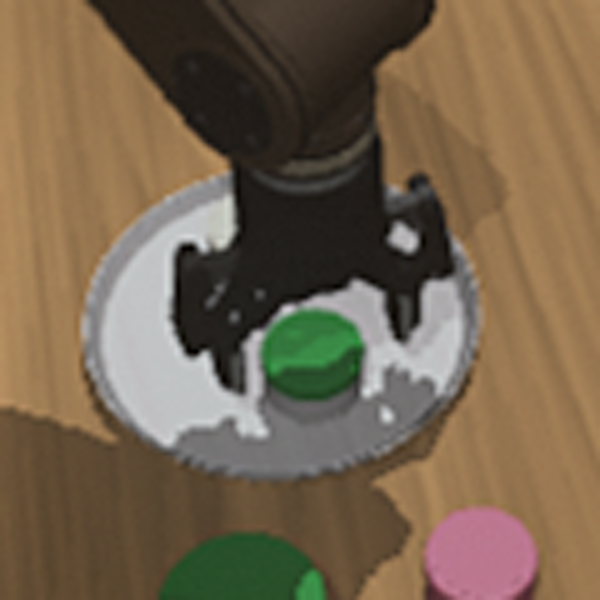

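Call:
servo_tool(
  increments=[
    [0,[-0.003,0.002,-0.01],[0,0,0]],
    [0,[0,0,0],[0,0,0]],
    [80,[0,0,0],[0,0,0]],
    [255,[0,0,0],[0,0,0]],
    [255,[0,0,0],[0,0,0]],
  ],
  squeeze=40,
)

```text
clock: 4.25
position: [0.4774, -0.3821, 0.1817]
orientation: [0.008, 0.651, 0.759, -0.004]
ft_force: [0.6, 0.2, -1.2]
gripper_width: 0.643
```

Call:
servo_tool(
  increments=[
    [255,[0,0,0],[0,0,0]],
    [255,[0,0,0],[0,0,0]],
  ],
)

```text
clock: 4.5
position: [0.4773, -0.382, 0.1813]
orientation: [0.007, 0.651, 0.759, -0.004]
ft_force: [0.3, -0.3, 0.2]
gripper_width: 0.64
```

Call:
servo_tool(
  increments=[
    [255,[0,0,0.03],[0,0,0]],
    [255,[0,0,0.05],[0,0,0]],
    [255,[0,0.02,0.05],[0,0,0.15]],
    [255,[0,0.04,0.04],[0,0,0.17]],
    [255,[0.005,0.05,0.02],[0,0,0.17]],
  ],
)

```text
clock: 5.12
position: [0.4801, -0.2707, 0.3729]
orientation: [0.005, 0.444, 0.896, -0.003]
ft_force: [1.1, -0.1, -0.7]
gripper_width: 0.64
```

Call:
servo_tool(
  increments=[
    [255,[0.005,0.05,0],[0,0,0.17]],
    [255,[0.005,0.05,0],[0,0,0.17]],
    [255,[0.005,0.05,0],[0,0,0.17]],
    [255,[0.005,0.05,0],[0,0,0.17]],
    [255,[0.005,0.03,0],[0,0,0.17]],
  ],
)

```text
clock: 5.75
position: [0.5041, -0.0325, 0.3762]
orientation: [0.009, 0.02, 1.0, -0.0]
ft_force: [-0.3, -0.2, -0.6]
gripper_width: 0.64
```

```bash
cat > tgt.py <<'E'
from h import *
p=np.load("chute.npy")+np.array([.0008,.0025,0])
TH=np.arctan(.2126)
Rz=R.from_euler("z",p[2])
Rt=R.from_matrix(Rz.as_matrix()@R.from_euler("y",TH).as_matrix())  # chute floor frame (x downslope,z normal)
n=Rt.as_matrix()[:,2]; d=Rt.as_matrix()[:,0]
def Tool():  # tool z=-n, tool y = d
    return R.from_matrix(np.c_[np.cross(d,-n),d,-n])
def tcp(x,h): # tcp for tips-h: floor point x, tcp distance h along normal
    return ch2w(p,fl(x,0,0))[0]+n*h
def delta(x,h):
    o=env.get_obs();q=R.from_quat(np.r_[o["orientation"][1:],o["orientation"][0]])
    rv=(Tool()*q.inv()).as_rotvec()
    # floor-frame coordinates of the tcp
    loc=Rt.inv().apply(o["position"]-ch2w(p,[0,0,.075])[0])
    print("clk %.2f"%o["clock"],"d",np.round(tcp(x,h)-o["position"],4),"rot",np.round(rv,3),"loc(mm)",np.round(loc*1000,1),"f",np.round(o["ft_force"],1),"f_slope",np.round(Rt.inv().apply(o["ft_force"]),1),"w",round(float(o["gripper_width"]),3))
E
python3 -c "
from tgt import *
print(d,n);delta(-.108,.228);delta(-.108,.178)"
```

```text
[-0.15817361  0.96526521 -0.20795234] [-0.03362771  0.20521538  0.97813896]
clk 5.75 d [ 0.0136  0.065  -0.0552] rot [-0.21   0.006  0.2  ] loc(mm) [-182.4   23.9  269.1] f [-0.3 -0.2 -0.6] f_slope [-0.   0.4 -0.6] w 0.64
clk 5.75 d [ 0.0153  0.0547 -0.1041] rot [-0.21   0.006  0.2  ] loc(mm) [-182.4   23.9  269.1] f [-0.3 -0.2 -0.6] f_slope [-0.   0.4 -0.6] w 0.64
```

Call:
servo_tool(
  increments=[
    [255,[0.005,0.025,-0.01],[-0.1,0.003,0.1]],
    [255,[0.005,0.025,-0.02],[-0.11,0.003,0.1]],
    [255,[0.004,0.01,-0.02],[0,0,0]],
    [255,[0,0,0],[0,0,0]],
  ],
)

```text
clock: 6.25
position: [0.5176, 0.0315, 0.3242]
orientation: [0.008, -0.085, 0.991, -0.106]
ft_force: [-0.1, 0.2, -1.2]
gripper_width: 0.641
```

```bash
cat > look.py <<'E'
import sys
from tgt import *
delta(-.108,.208);delta(-.108,.178)
t=sys.argv[1]
for n,b in(("top",(140,160,270,255)),("side",(150,100,260,230))):
    i=cv2.cvtColor(env.grab_frame(n),cv2.COLOR_RGB2BGR);cv2.imwrite(f"pics/{t}_{n}_raw.png",i)
    x0,y0,x1,y1=b
    cv2.imwrite(f"pics/{t}_{n}.png",cv2.resize(i[y0:y1,x0:x1],None,fx=4.5,fy=4.5,interpolation=cv2.INTER_CUBIC))
E
python3 look.py m1
```

```text
clk 6.25 d [ 0.0008 -0.0032 -0.0228] rot [ 0.003 -0.001 -0.009] loc(mm) [-1.119e+02  2.000e-01  2.310e+02] f [-0.1  0.2 -1.2] f_slope [ 0.5  0.1 -1.1] w 0.641
clk 6.25 d [ 0.0018 -0.0094 -0.0521] rot [ 0.003 -0.001 -0.009] loc(mm) [-1.119e+02  2.000e-01  2.310e+02] f [-0.1  0.2 -1.2] f_slope [ 0.5  0.1 -1.1] w 0.641
```

View pics/m1_top.png

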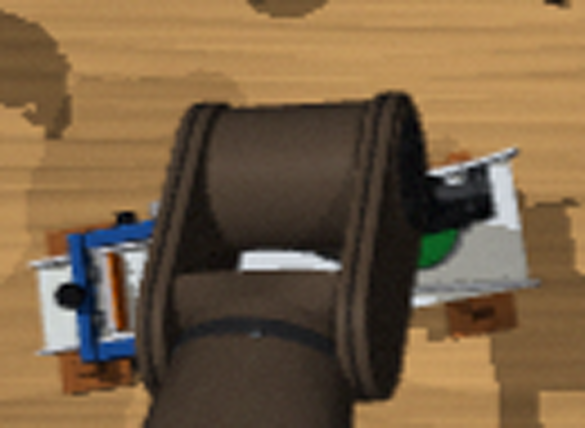

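View pics/m1_side.png

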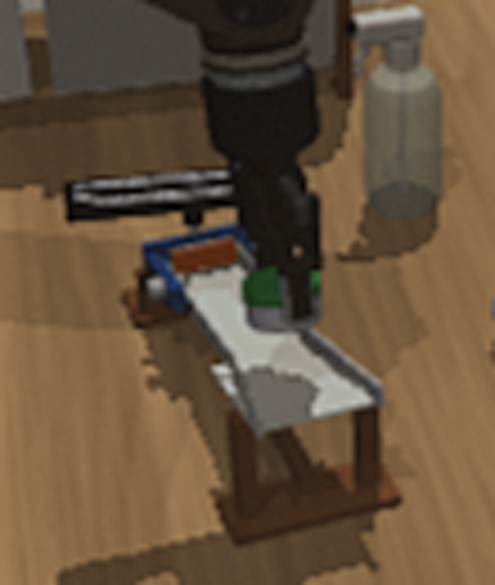

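Call:
servo_tool(
  increments=[
    [255,[0.001,-0.004,-0.02],[0,0,-0.005]],
    [255,[0,-0.004,-0.015],[0,0,0]],
    [255,[0,-0.002,-0.007],[0,0,0]],
    [255,[0,0,0],[0,0,0]],
  ],
)

```text
clock: 6.85
position: [0.5207, 0.017, 0.2866]
orientation: [0.013, -0.078, 0.991, -0.107]
ft_force: [-0.2, -0.3, -0.7]
gripper_width: 0.643
```

```bash
python3 look.py m2
```

```text
clk 6.85 d [-0.0023  0.0113  0.0148] rot [0.004 0.009 0.004] loc(mm) [-118.6   -0.4  191.1] f [-0.2 -0.3 -0.7] f_slope [-0.1  0.3 -0.7] w 0.643
clk 6.85 d [-0.0013  0.0051 -0.0145] rot [0.004 0.009 0.004] loc(mm) [-118.6   -0.4  191.1] f [-0.2 -0.3 -0.7] f_slope [-0.1  0.3 -0.7] w 0.643
```

View pics/m2_side.png

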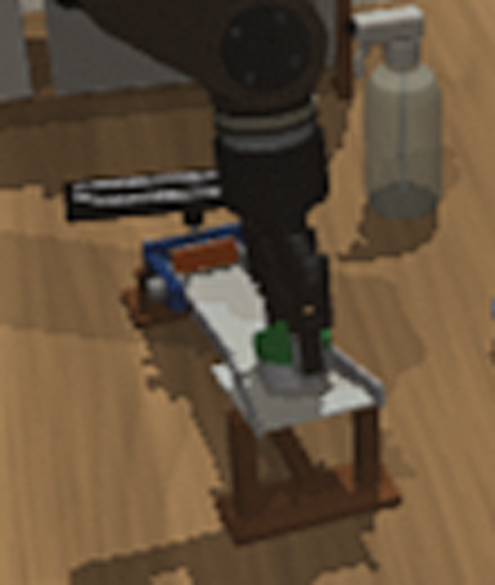

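Call:
servo_tool(
  increments=[
    [255,[-0.001,0.006,-0.006],[0,0.008,0.004]],
    [255,[0,0,-0.003],[0,0,0]],
    [255,[0,0,0],[0,0,0]],
  ],
)

```text
clock: 7.32
position: [0.5202, 0.0241, 0.2788]
orientation: [0.01, -0.081, 0.991, -0.107]
ft_force: [0.1, -0.2, -0.7]
gripper_width: 0.639
```

```bash
python3 -c "
from tgt import *
delta(-.108,.178)"
```

```text
clk 7.33 d [-0.0008 -0.002  -0.0068] rot [ 0.004  0.004 -0.002] loc(mm) [-110.1   -1.1  185. ] f [ 0.1 -0.2 -0.7] f_slope [-0.1 -0.  -0.7] w 0.639
```

Call:
servo_tool(
  increments=[
    [255,[0,-0.001,-0.003],[0,0,0]],
    [255,[0,0,-0.002],[0,0,0]],
  ],
)

```text
clock: 7.58
position: [0.5203, 0.0232, 0.2738]
orientation: [0.011, -0.082, 0.991, -0.107]
ft_force: [-0.3, -0.1, -0.7]
gripper_width: 0.643
```

Call:
servo_tool(
  increments=[
    [255,[0,0,-0.002],[0,0,0]],
    [255,[0,0,0],[0,0,0]],
  ],
)

```text
clock: 7.82
position: [0.5207, 0.0232, 0.2739]
orientation: [0.01, -0.081, 0.991, -0.107]
ft_force: [0.3, -0.5, -0.0]
gripper_width: 0.641
```

```bash
python3 -c "
from tgt import *
delta(-.108,.178)"
```

```text
clk 7.83 d [-0.0013 -0.0011 -0.0018] rot [ 0.005  0.004 -0.002] loc(mm) [-110.    -1.5  180. ] f [ 0.3 -0.5 -0. ] f_slope [-0.5 -0.2 -0.1] w 0.641
```

Call:
servo_tool(
  increments=[
    [255,[0,0,-0.003],[0,0,0]],
  ],
)

```text
clock: 7.95
position: [0.5212, 0.0232, 0.2734]
orientation: [0.01, -0.081, 0.991, -0.107]
ft_force: [-12.1, 3.9, 22.1]
gripper_width: 0.64
```

Call:
servo_tool(
  increments=[
    [255,[0,0,-0.002],[0,0,0]],
  ],
)

```text
clock: 8.07
position: [0.5215, 0.0234, 0.2735]
orientation: [0.009, -0.081, 0.991, -0.108]
ft_force: [-7.0, 3.4, 11.8]
gripper_width: 0.642
```

Call:
servo_tool(
  increments=[
    [255,[-0.001,0,0.001],[0,0,0]],
  ],
)

```text
clock: 8.2
position: [0.5206, 0.0234, 0.2748]
orientation: [0.009, -0.081, 0.991, -0.108]
ft_force: [-0.3, 0.3, -0.7]
gripper_width: 0.642
```

```bash
python3 look.py m3
```

```text
clk 8.20 d [-0.0022  0.0049  0.0266] rot [ 0.007  0.002 -0.001] loc(mm) [-110.    -1.3  180.9] f [-0.3  0.3 -0.7] f_slope [ 0.5  0.3 -0.6] w 0.642
clk 8.20 d [-0.0012 -0.0012 -0.0027] rot [ 0.007  0.002 -0.001] loc(mm) [-110.    -1.3  180.9] f [-0.3  0.3 -0.7] f_slope [ 0.5  0.3 -0.6] w 0.642
```

View pics/m3_side.png

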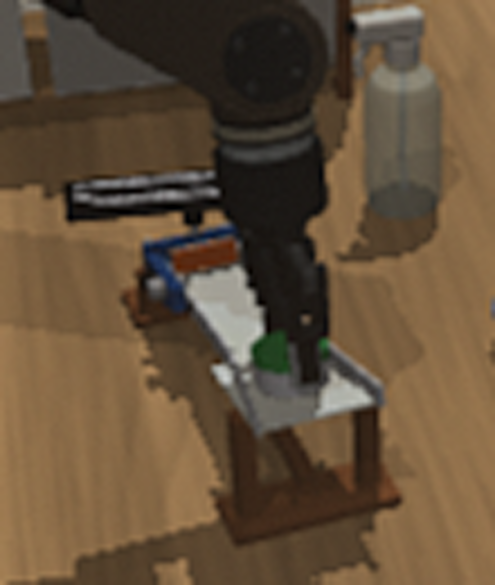

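View pics/m3_top.png

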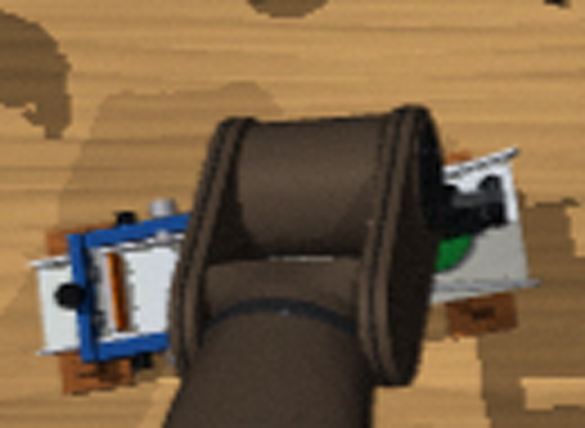

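Call:
servo_tool(
  increments=[
    [130,[0,0,-0.0005],[0,0,0]],
    [60,[0,0,0],[0,0,0]],
    [20,[0,0,0],[0,0,0]],
    [20,[0,0,0],[0,0,0]],
  ],
)

```text
clock: 8.8
position: [0.5204, 0.0231, 0.273]
orientation: [0.009, -0.081, 0.991, -0.108]
ft_force: [0.0, 0.6, 0.3]
gripper_width: 0.921
```

Call:
servo_tool(
  increments=[
    [0,[-0.001,0.006,0.03],[0,0,0]],
    [0,[-0.001,0.008,0.04],[0,0,0]],
    [0,[0,0,0],[0,0,0]],
  ],
)

```text
clock: 9.18
position: [0.5181, 0.0373, 0.344]
orientation: [0.008, -0.081, 0.991, -0.107]
ft_force: [0.7, 0.2, -0.8]
gripper_width: 0.998
```

```bash
python3 look.py m4
```

```text
clk 9.18 d [ 0.0003 -0.009  -0.0426] rot [ 0.007 -0.001 -0.   ] loc(mm) [-110.6   -1.1  251.5] f [ 0.7  0.2 -0.8] f_slope [ 0.2 -0.7 -0.7] w 0.998
clk 9.18 d [ 0.0013 -0.0151 -0.0719] rot [ 0.007 -0.001 -0.   ] loc(mm) [-110.6   -1.1  251.5] f [ 0.7  0.2 -0.8] f_slope [ 0.2 -0.7 -0.7] w 0.998
```

View pics/m4_side.png

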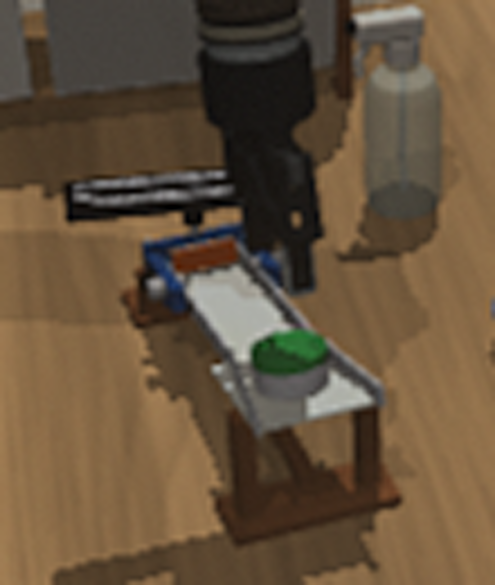

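View pics/m4_top.png

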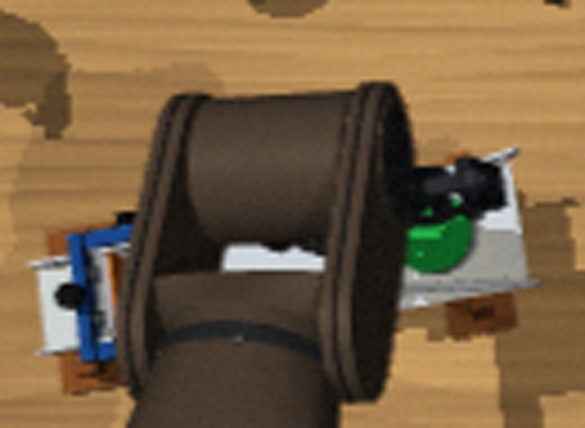

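```bash
python3 -c "
from tgt import *
print((proj('side',ch2w(p,fl(-.108,.03,0)))[0]-[150,100])*4.5,(proj('side',ch2w(p,fl(-.108,.03,.01)))[0]-[150,100])*4.5)
print((proj('top',ch2w(p,fl(-.108,.03,0)))[0]-[140,160])*4.5,(proj('top',ch2w(p,fl(-.098,.03,0)))[0]-[140,160])*4.5)
for a in((-.168,.014,.0445),(-.168,.014,-.0445)):print((proj('side',ch2w(p,fl(*a)))[0]-[150,100])*4.5)
"
```

```text
[285.95822557 345.23071509] [272.65453914 348.42330345]
[426.80747725 226.00015063] [412.20321103 228.83986203]
[254.71709849 414.84964599]
[376.12298299 384.47076019]
```

Call:
servo_tool(
  increments=[
    [255,[0.005,-0.03,0.007],[0,0,0]],
    [255,[0.004,-0.03,0.006],[0,0,0]],
    [255,[0,0,0],[0,0,0]],
    [255,[0,0,0],[0,0,0]],
  ],
  squeeze=40,
)

```text
clock: 9.78
position: [0.5241, -0.024, 0.3464]
orientation: [-0.002, -0.081, 0.991, -0.105]
ft_force: [0.1, -0.5, 0.4]
gripper_width: 0.144
```

```bash
cat >> tgt.py <<'E'
def go(s,y,h):  # floor-frame target in mm -> world delta
    o=env.get_obs();delta(-.108,.178)
    t=ch2w(p,[0,0,.075])[0]+Rt.apply(np.array([s,y,h])/1000)
    print("go",np.round(t-o["position"],4))
E
python3 -c "
from tgt import *
go(-172,1,182)"
```

```text
clk 9.78 d [-0.0047  0.0461 -0.0743] rot [ 0.003 -0.02   0.001] loc(mm) [-171.2    2.8  241.1] f [ 0.1 -0.5  0.4] f_slope [-0.5  0.   0.3] w 0.144
go [ 0.0039 -0.0126 -0.0576]
```

Call:
servo_tool(
  increments=[
    [255,[0.002,-0.006,-0.025],[0,-0.02,0]],
    [255,[0.001,-0.005,-0.022],[0,0,0]],
    [255,[0,0,0],[0,0,0]],
  ],
)

```text
clock: 10.15
position: [0.5261, -0.0328, 0.296]
orientation: [0.007, -0.082, 0.991, -0.105]
ft_force: [0.3, -0.1, -0.2]
gripper_width: -0.002
```

```bash
python3 -c "
from tgt import *
go(-172,1,182)"; python3 look.py p1
```

```text
clk 10.15 d [-0.0067  0.055  -0.0239] rot [ 0.001 -0.003 -0.002] loc(mm) [-169.5    2.2  189.9] f [ 0.3 -0.1 -0.2] f_slope [-0.1 -0.3 -0.2] w -0.002
go [ 0.0019 -0.0038 -0.0072]
clk 10.15 d [-0.0078  0.0611  0.0054] rot [ 0.001 -0.003 -0.002] loc(mm) [-169.5    2.2  189.9] f [ 0.3 -0.1 -0.2] f_slope [-0.1 -0.3 -0.2] w -0.002
clk 10.15 d [-0.0067  0.055  -0.0239] rot [ 0.001 -0.003 -0.002] loc(mm) [-169.5    2.2  189.9] f [ 0.3 -0.1 -0.2] f_slope [-0.1 -0.3 -0.2] w -0.002
```

View pics/p1_side.png

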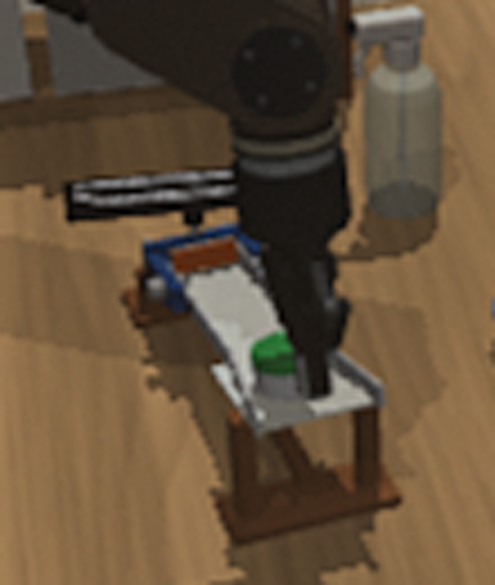

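View pics/p1_top.png

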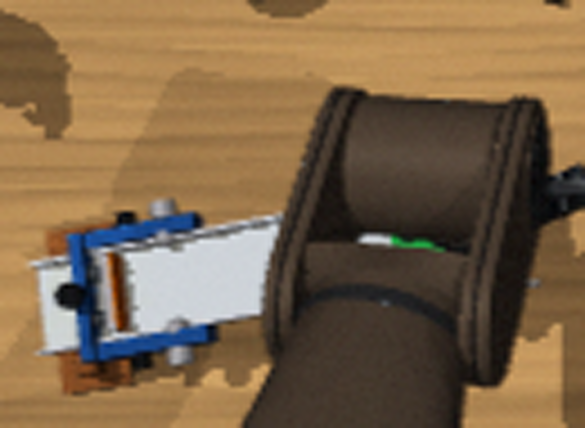

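Call:
servo_tool(
  increments=[
    [255,[0.001,-0.004,-0.006],[0,0,0]],
    [255,[0,0,0],[0,0,0]],
  ],
)

```text
clock: 10.5
position: [0.5286, -0.0366, 0.2937]
orientation: [0.011, -0.082, 0.991, -0.106]
ft_force: [-1.3, 1.4, 0.6]
gripper_width: 0.002
```

```bash
python3 -c "
from tgt import *
go(-152,1,182)"
```

```text
clk 10.50 d [-0.0092  0.0588 -0.0217] rot [ 0.003  0.004 -0.003] loc(mm) [-173.1    0.4  186.8] f [-1.3  1.4  0.6] f_slope [1.4 1.  0.9] w 0.002
go [-0.0037  0.0193 -0.0091]
```

Call:
servo_tool(
  increments=[
    [255,[-0.001,0.006,-0.004],[0,0,0]],
    [255,[0,0,0],[0,0,0]],
  ],
)

```text
clock: 10.75
position: [0.5277, -0.0302, 0.2903]
orientation: [0.011, -0.082, 0.991, -0.106]
ft_force: [-0.4, 0.0, -0.0]
gripper_width: -0.0
```

```bash
python3 -c "
from tgt import *
go(-152,1,182)"
```

```text
clk 10.75 d [-0.0083  0.0523 -0.0182] rot [ 0.003  0.006 -0.003] loc(mm) [-166.     0.3  184.8] f [-0.4  0.  -0. ] f_slope [ 0.1  0.4 -0. ] w -0.0
go [-0.0029  0.0129 -0.0057]
```

Call:
servo_tool(
  increments=[
    [255,[-0.001,0.005,-0.003],[0,0,0]],
    [255,[-0.001,0.008,-0.002],[0,0,0]],
    [255,[-0.0015,0.01,-0.002],[0,0,0]],
    [255,[-0.0015,0.01,-0.002],[0,0,0]],
    [255,[-0.0015,0.01,-0.002],[0,0,0]],
  ],
)

```text
clock: 11.38
position: [0.5208, 0.0155, 0.2789]
orientation: [0.012, -0.082, 0.991, -0.106]
ft_force: [0.5, -0.1, -0.3]
gripper_width: 0.0
```

```bash
python3 -c "
from tgt import *
go(-92,1,184)"; python3 look.py p2
```

```text
clk 11.38 d [-0.0014  0.0066 -0.0068] rot [ 0.003  0.006 -0.003] loc(mm) [-118.4   -0.3  183.3] f [ 0.5 -0.1 -0.3] f_slope [-0.1 -0.5 -0.4] w 0.0
go [-0.0055  0.0255 -0.0048]
clk 11.38 d [-0.0024  0.0128  0.0225] rot [ 0.003  0.006 -0.003] loc(mm) [-118.4   -0.3  183.3] f [ 0.5 -0.1 -0.3] f_slope [-0.1 -0.5 -0.4] w 0.0
clk 11.38 d [-0.0014  0.0066 -0.0068] rot [ 0.003  0.006 -0.003] loc(mm) [-118.4   -0.3  183.3] f [ 0.5 -0.1 -0.3] f_slope [-0.1 -0.5 -0.4] w 0.0
```

View pics/p2_side.png

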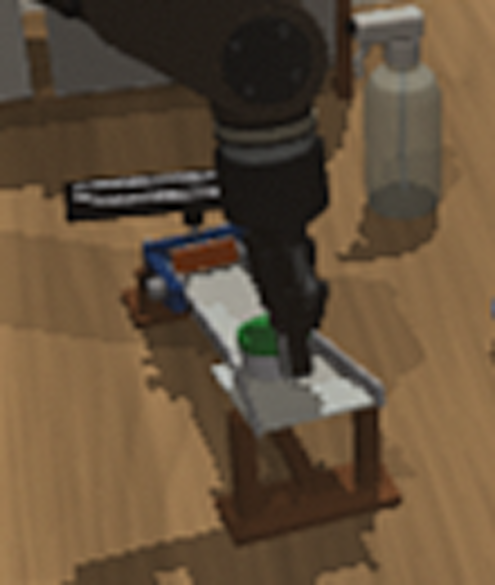

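Call:
servo_tool(
  increments=[
    [255,[-0.0035,0.009,-0.002],[0,0,0]],
    [255,[-0.003,0.01,-0.002],[0,0,0]],
    [255,[-0.0015,0.01,-0.002],[0,0,0]],
    [255,[-0.0015,0.01,-0.002],[0,0,0]],
    [255,[-0.0015,0.01,-0.002],[0,0,0]],
  ],
)

```text
clock: 12.1
position: [0.509, 0.0676, 0.2683]
orientation: [0.012, -0.082, 0.991, -0.106]
ft_force: [0.4, -0.3, 0.1]
gripper_width: 0.001
```

```bash
python3 look.py p3
```

```text
clk 12.10 d [ 0.0094 -0.0393  0.0331] rot [ 0.003  0.006 -0.003] loc(mm) [-64.1   2.9 184. ] f [ 0.4 -0.3  0.1] f_slope [-0.4 -0.4 -0. ] w 0.001
clk 12.10 d [ 0.0104 -0.0454  0.0038] rot [ 0.003  0.006 -0.003] loc(mm) [-64.1   2.9 184. ] f [ 0.4 -0.3  0.1] f_slope [-0.4 -0.4 -0. ] w 0.001
```

View pics/p3_side.png

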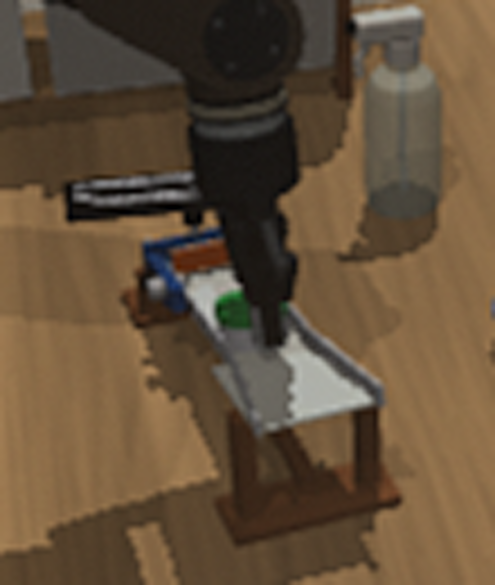

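View pics/p3_top.png

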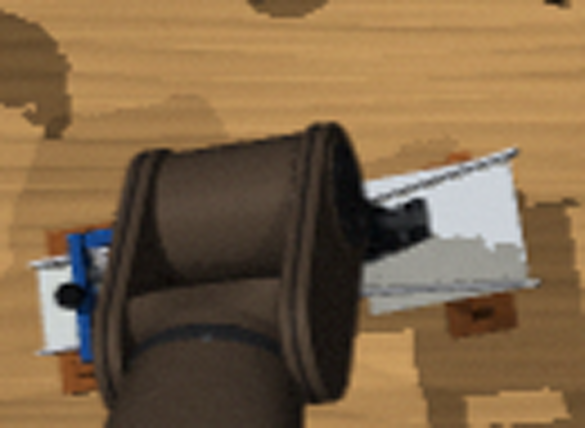

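Call:
servo_tool(
  increments=[
    [255,[-0.0015,0.01,-0.002],[0,0,0]],
    [255,[-0.0015,0.01,-0.002],[0,0,0]],
    [255,[-0.0015,0.01,-0.002],[0,0,0]],
    [255,[-0.0015,0.01,-0.002],[0,0,0]],
    [255,[-0.0015,0.01,-0.002],[0,0,0]],
  ],
)

```text
clock: 12.82
position: [0.501, 0.1207, 0.2576]
orientation: [0.012, -0.082, 0.991, -0.106]
ft_force: [-0.4, -0.5, -0.3]
gripper_width: -0.003
```

```bash
python3 look.py p4
```

```text
clk 12.82 d [ 0.0174 -0.0924  0.0438] rot [ 0.003  0.006 -0.003] loc(mm) [ -9.4   2.2 184.7] f [-0.4 -0.5 -0.3] f_slope [-0.3  0.4 -0.4] w -0.003
clk 12.82 d [ 0.0184 -0.0985  0.0144] rot [ 0.003  0.006 -0.003] loc(mm) [ -9.4   2.2 184.7] f [-0.4 -0.5 -0.3] f_slope [-0.3  0.4 -0.4] w -0.003
```

View pics/p4_side.png

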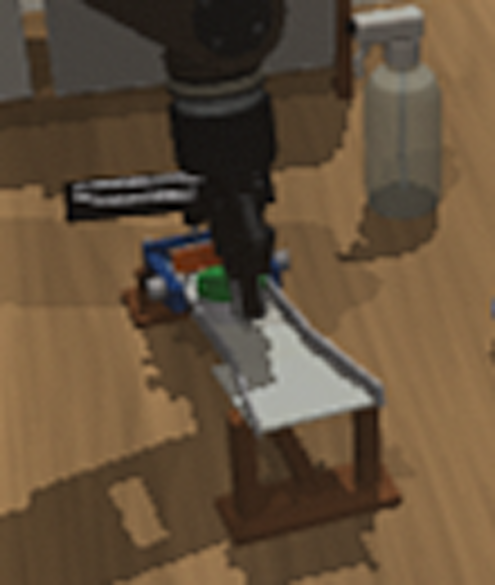

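Call:
servo_tool(
  increments=[
    [255,[-0.0015,0.01,-0.002],[0,0,0]],
    [255,[-0.001,0.006,-0.0015],[0,0,0]],
  ],
)

```text
clock: 13.18
position: [0.4985, 0.1376, 0.2541]
orientation: [0.012, -0.082, 0.991, -0.106]
ft_force: [0.2, -1.0, -0.2]
gripper_width: -0.001
```

```bash
python3 -c "
from tgt import *
go(20,1.5,184)"
```

```text
clk 13.18 d [ 0.0209 -0.1154  0.018 ] rot [ 0.003  0.006 -0.004] loc(mm) [  8.    2.  184.8] f [ 0.2 -1.  -0.2] f_slope [-1.  -0.  -0.4] w -0.001
go [-0.0014  0.0115 -0.0033]
```

Call:
servo_tool(
  increments=[
    [255,[-0.0005,0.004,-0.001],[0,0,0]],
    [255,[-0.0005,0.003,-0.0007],[0,0,0]],
  ],
)

```text
clock: 13.42
position: [0.4976, 0.1452, 0.2525]
orientation: [0.012, -0.082, 0.991, -0.106]
ft_force: [-0.5, 0.2, 0.4]
gripper_width: -0.0
```

Call:
servo_tool(
  increments=[
    [255,[-0.0005,0.003,-0.0007],[0,0,0]],
  ],
)

```text
clock: 13.55
position: [0.4971, 0.1483, 0.2518]
orientation: [0.012, -0.082, 0.991, -0.106]
ft_force: [-0.1, -0.5, 1.2]
gripper_width: 0.002
```

Call:
servo_tool(
  increments=[
    [255,[-0.0005,0.003,-0.0007],[0,0,0]],
  ],
)

```text
clock: 13.68
position: [0.4966, 0.1514, 0.2511]
orientation: [0.012, -0.082, 0.991, -0.106]
ft_force: [-1.2, 0.0, -0.0]
gripper_width: -0.001
```

Call:
servo_tool(
  increments=[
    [255,[-0.0005,0.003,-0.0007],[0,0,0]],
  ],
)

```text
clock: 13.8
position: [0.4969, 0.1542, 0.2512]
orientation: [0.014, -0.083, 0.991, -0.107]
ft_force: [2.7, -3.9, 2.4]
gripper_width: -0.002
```

Call:
servo_tool(
  increments=[
    [255,[-0.0005,0.002,-0.0005],[0,0,0]],
  ],
)

```text
clock: 13.92
position: [0.4972, 0.1561, 0.2515]
orientation: [0.015, -0.083, 0.991, -0.108]
ft_force: [3.2, -4.3, 2.1]
gripper_width: -0.001
```

Call:
servo_tool(
  increments=[
    [255,[-0.0005,0.002,-0.0005],[0,0,0]],
  ],
)

```text
clock: 14.05
position: [0.4973, 0.158, 0.2517]
orientation: [0.016, -0.083, 0.991, -0.108]
ft_force: [2.1, -4.4, 2.6]
gripper_width: 0.003
```

Call:
servo_tool(
  increments=[
    [255,[-0.0005,0.002,-0.0005],[0,0,0]],
  ],
)

```text
clock: 14.18
position: [0.4972, 0.1598, 0.2517]
orientation: [0.017, -0.083, 0.991, -0.108]
ft_force: [2.6, -5.2, 3.0]
gripper_width: 0.002
```

```bash
python3 look.py p5
```

```text
clk 14.18 d [ 0.0212 -0.1315  0.0497] rot [ 0.007  0.017 -0.006] loc(mm) [ 30.2  -0.3 187.1] f [ 2.6 -5.2  3. ] f_slope [-6.1 -1.7  1.8] w 0.002
clk 14.18 d [ 0.0222 -0.1377  0.0204] rot [ 0.007  0.017 -0.006] loc(mm) [ 30.2  -0.3 187.1] f [ 2.6 -5.2  3. ] f_slope [-6.1 -1.7  1.8] w 0.002
```

View pics/p5_side.png

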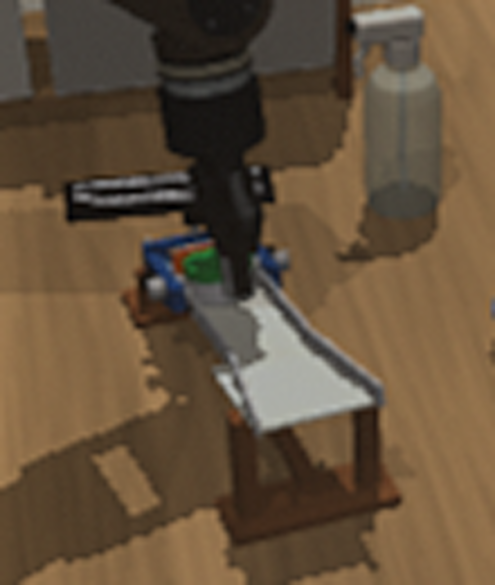

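Call:
servo_tool(
  increments=[
    [255,[-0.001,0.002,-0.001],[0,-0.003,0]],
  ],
)

```text
clock: 14.4
position: [0.4962, 0.1615, 0.2509]
orientation: [0.018, -0.083, 0.99, -0.109]
ft_force: [2.7, -7.2, 3.2]
gripper_width: -0.0
```

Call:
servo_tool(
  increments=[
    [255,[-0.001,0.002,-0.001],[0,0,0]],
  ],
)

```text
clock: 14.52
position: [0.4953, 0.1631, 0.2502]
orientation: [0.018, -0.083, 0.99, -0.111]
ft_force: [1.2, -7.1, 4.3]
gripper_width: -0.004
```

Call:
servo_tool(
  increments=[
    [255,[-0.0007,0.002,-0.0007],[0,0,0]],
  ],
)

```text
clock: 14.65
position: [0.4947, 0.1646, 0.2498]
orientation: [0.017, -0.083, 0.99, -0.112]
ft_force: [2.9, -6.4, 3.6]
gripper_width: 0.004
```

Call:
servo_tool(
  increments=[
    [255,[-0.0007,0.002,-0.0007],[0,0,0]],
  ],
)

```text
clock: 14.78
position: [0.4943, 0.1662, 0.2495]
orientation: [0.018, -0.084, 0.99, -0.113]
ft_force: [3.1, -6.5, 4.7]
gripper_width: -0.002
```

```bash
python3 -c "
from tgt import *
go(45,1.5,184)"
```

```text
clk 14.78 d [ 0.0251 -0.144   0.0226] rot [ 0.016  0.019 -0.008] loc(mm) [ 37.3   1.5 186.3] f [ 3.1 -6.5  4.7] f_slope [-7.7 -2.   3.1] w -0.002
go [-0.0012  0.007  -0.0039]
```

```bash
cat >> tgt.py <<'E'
def tip():
    o=env.get_obs();q=R.from_quat(np.r_[o["orientation"][1:],o["orientation"][0]])
    t=o["position"]+q.apply([0,0,.173])
    l=Rt.inv().apply(t-ch2w(p,[0,0,.075])[0])*1000
    print("clk %.2f tip"%o["clock"],np.round(l,1),"rot",np.round((Tool()*q.inv()).as_rotvec(),3),"f_slope",np.round(Rt.inv().apply(o["ft_force"]),1))
E
python3 -c "
from tgt import *
tip()"
```

```text
clk 14.78 tip [34.1 -1.5 13.4] rot [ 0.016  0.019 -0.008] f_slope [-7.7 -2.   3.1]
```

Call:
servo_tool(
  increments=[
    [255,[0,0.0005,-0.0005],[0.008,0.008,0]],
  ],
)

```text
clock: 14.9
position: [0.4949, 0.1662, 0.2497]
orientation: [0.015, -0.084, 0.99, -0.11]
ft_force: [3.8, -7.5, 4.0]
gripper_width: 0.004
```

```bash
python3 -c "
from tgt import *
tip()"
```

```text
clk 14.90 tip [35.1 -1.3 13.5] rot [ 0.01   0.013 -0.009] f_slope [-8.7 -2.6  2.2]
```

Call:
servo_tool(
  increments=[
    [255,[-0.0005,0.002,-0.001],[0.004,0.004,0]],
  ],
)

```text
clock: 15.02
position: [0.495, 0.1678, 0.2494]
orientation: [0.014, -0.085, 0.99, -0.108]
ft_force: [3.5, -5.2, 3.2]
gripper_width: 0.002
```

Call:
servo_tool(
  increments=[
    [255,[-0.0005,0.002,-0.001],[0.003,0.003,0]],
  ],
)

```text
clock: 15.15
position: [0.4949, 0.1694, 0.2489]
orientation: [0.013, -0.085, 0.991, -0.107]
ft_force: [3.2, -4.9, 3.4]
gripper_width: 0.002
```

```bash
python3 -c "
from tgt import *
tip()"; python3 look.py p6
```

```text
clk 15.15 tip [39.2 -1.2 13.4] rot [ 0.006  0.008 -0.009] f_slope [-5.9 -2.3  2.2]
clk 15.15 d [ 0.0235 -0.1411  0.0525] rot [ 0.006  0.008 -0.009] loc(mm) [ 40.4   0.4 186.4] f [ 3.2 -4.9  3.4] f_slope [-5.9 -2.3  2.2] w 0.002
clk 15.15 d [ 0.0245 -0.1473  0.0232] rot [ 0.006  0.008 -0.009] loc(mm) [ 40.4   0.4 186.4] f [ 3.2 -4.9  3.4] f_slope [-5.9 -2.3  2.2] w 0.002
```

View pics/p6_side.png

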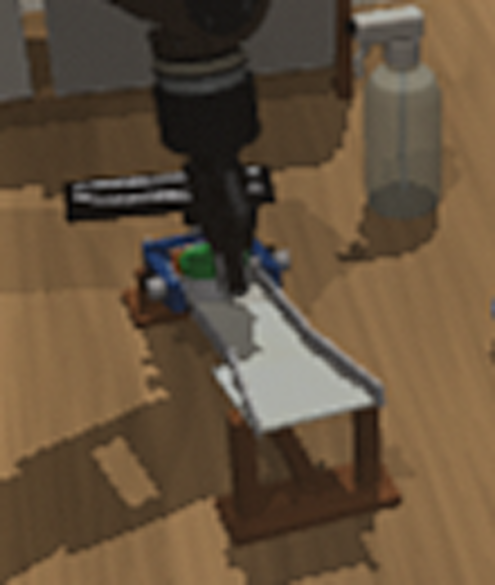

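Call:
servo_tool(
  increments=[
    [255,[-0.001,0.002,-0.001],[0.002,0.003,0]],
  ],
)

```text
clock: 15.38
position: [0.4942, 0.1714, 0.2482]
orientation: [0.012, -0.085, 0.991, -0.106]
ft_force: [3.8, -5.8, 3.5]
gripper_width: -0.001
```

Call:
servo_tool(
  increments=[
    [255,[-0.001,0.002,-0.001],[0.002,0.002,0]],
  ],
)

```text
clock: 15.5
position: [0.4936, 0.1733, 0.2476]
orientation: [0.012, -0.085, 0.991, -0.106]
ft_force: [3.1, -4.3, 0.9]
gripper_width: -0.001
```

```bash
python3 -c "
from tgt import *
tip()"
```

```text
clk 15.50 tip [44.1 -0.2 13. ] rot [ 0.002  0.006 -0.01 ] f_slope [-4.8 -2.3 -0.1]
```

Call:
servo_tool(
  increments=[
    [255,[-0.0005,0.0015,-0.0005],[0,0,0]],
  ],
)

```text
clock: 15.62
position: [0.493, 0.1748, 0.2471]
orientation: [0.012, -0.085, 0.991, -0.106]
ft_force: [2.4, -3.6, 1.6]
gripper_width: -0.0
```

```bash
python3 -c "
from tgt import *
tip()"
```

```text
clk 15.62 tip [45.8  0.1 12.8] rot [ 0.002  0.006 -0.009] f_slope [-4.2 -1.8  0.8]
```

Call:
servo_tool(
  increments=[
    [255,[-0.0005,0.0015,-0.0005],[0,0,0]],
  ],
)

```text
clock: 15.75
position: [0.4923, 0.1765, 0.2463]
orientation: [0.011, -0.085, 0.991, -0.105]
ft_force: [1.2, -1.4, 1.2]
gripper_width: 0.001
```

Call:
servo_tool(
  increments=[
    [255,[-0.0005,0.0015,-0.0005],[0,0,0]],
  ],
)

```text
clock: 15.88
position: [0.4913, 0.1783, 0.2453]
orientation: [0.011, -0.085, 0.991, -0.105]
ft_force: [3.3, -2.3, 1.6]
gripper_width: -0.006
```

Call:
servo_tool(
  increments=[
    [255,[-0.0005,0.0015,-0.0005],[0,0,0]],
  ],
)

```text
clock: 16.0
position: [0.4909, 0.1798, 0.2449]
orientation: [0.011, -0.085, 0.991, -0.105]
ft_force: [4.0, -4.5, 2.6]
gripper_width: -0.002
```

```bash
python3 -c "
from tgt import *
tip()"; python3 look.py p7
```

```text
clk 16.00 tip [51.5  1.6 11.7] rot [ 0.002  0.004 -0.009] f_slope [-5.5 -3.2  1.4]
clk 16.00 d [ 0.0275 -0.1515  0.0566] rot [ 0.002  0.004 -0.009] loc(mm) [ 51.9   2.6 184.7] f [ 4.  -4.5  2.6] f_slope [-5.5 -3.2  1.4] w -0.002
clk 16.00 d [ 0.0285 -0.1577  0.0272] rot [ 0.002  0.004 -0.009] loc(mm) [ 51.9   2.6 184.7] f [ 4.  -4.5  2.6] f_slope [-5.5 -3.2  1.4] w -0.002
```

View pics/p7_side.png

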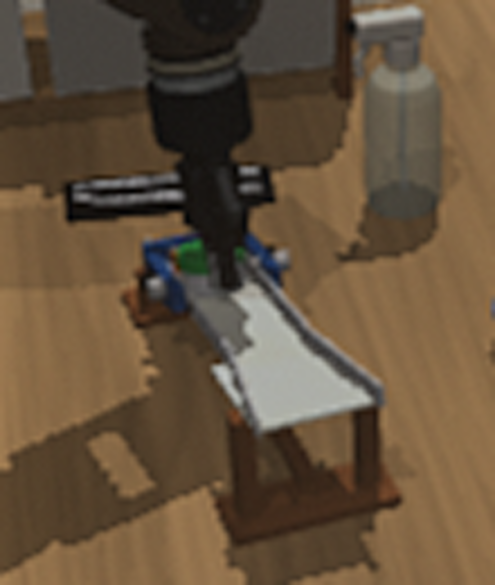

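View pics/p7_top.png

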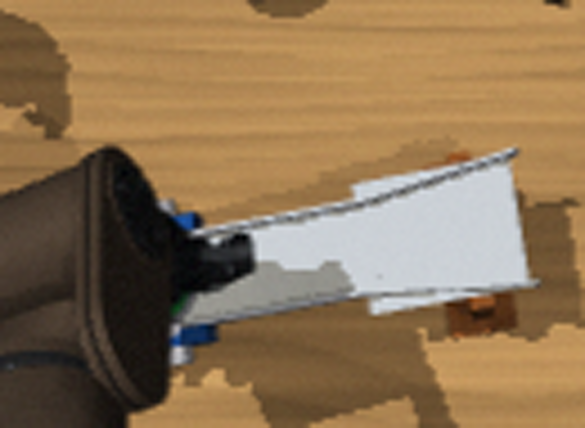

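Call:
servo_tool(
  increments=[
    [255,[-0.0003,0.0012,-0.0003],[0,0,0]],
  ],
)

```text
clock: 16.23
position: [0.4908, 0.1808, 0.2448]
orientation: [0.011, -0.085, 0.991, -0.106]
ft_force: [3.0, -6.1, 2.4]
gripper_width: -0.002
```

```bash
python3 -c "
from tgt import *
tip()"
```

```text
clk 16.23 tip [52.3  1.6 11.8] rot [ 0.003  0.004 -0.009] f_slope [-6.8 -2.   1. ]
```

Call:
servo_tool(
  increments=[
    [255,[-0.0003,0.0012,-0.0003],[0,0,0]],
  ],
)

```text
clock: 16.35
position: [0.4908, 0.1816, 0.2448]
orientation: [0.011, -0.085, 0.991, -0.107]
ft_force: [3.4, -6.6, 2.8]
gripper_width: 0.0
```

```bash
python3 -c "
from tgt import *
tip()"
```

```text
clk 16.35 tip [52.7  1.5 12. ] rot [ 0.005  0.005 -0.01 ] f_slope [-7.5 -2.3  1.3]
```

Call:
servo_tool(
  increments=[
    [255,[-0.0003,0.0013,-0.0004],[0.001,0,0]],
  ],
)

```text
clock: 16.48
position: [0.4908, 0.1823, 0.2448]
orientation: [0.011, -0.086, 0.99, -0.107]
ft_force: [3.6, -6.9, 3.4]
gripper_width: -0.0
```

Call:
servo_tool(
  increments=[
    [255,[-0.0003,0.0013,-0.0004],[0.001,0,0]],
  ],
)

```text
clock: 16.6
position: [0.4909, 0.183, 0.2447]
orientation: [0.011, -0.086, 0.99, -0.108]
ft_force: [2.5, -7.4, 3.2]
gripper_width: 0.001
```

```bash
python3 -c "
from tgt import *
tip()"
```

```text
clk 16.60 tip [53.5  1.  12.2] rot [ 0.008  0.006 -0.011] f_slope [-8.2 -1.3  1.5]
```

Call:
servo_tool(
  increments=[
    [255,[-0.0003,0.0014,-0.0004],[0.001,0,0]],
  ],
)

```text
clock: 16.73
position: [0.491, 0.1836, 0.2447]
orientation: [0.012, -0.086, 0.99, -0.109]
ft_force: [3.3, -7.3, 2.7]
gripper_width: -0.003
```

```bash
python3 -c "
from tgt import *
tip();go(35,2,184)"
```

```text
clk 16.73 tip [53.7  0.8 12.4] rot [ 0.01   0.006 -0.012] f_slope [-8.2 -2.1  1. ]
clk 16.73 d [ 0.0284 -0.1615  0.0273] rot [ 0.01   0.006 -0.012] loc(mm) [ 55.6   1.9 185.3] f [ 3.3 -7.3  2.7] f_slope [-8.2 -2.1  1. ] w -0.003
go [ 0.0032 -0.0202  0.003 ]
```

Good; back off uphill, lift away and inspect.

Call:
servo_tool(
  increments=[
    [255,[0.001,-0.006,0.001],[0,0,0]],
    [255,[0.0025,-0.015,0.003],[0,0,0]],
    [255,[0.003,-0.02,0.005],[0,0,0]],
    [255,[0,0.005,0.05],[0,0,0]],
    [255,[0,0,0.05],[0,0,0]],
  ],
)

```text
clock: 17.35
position: [0.493, 0.145, 0.3477]
orientation: [-0.0, -0.086, 0.991, -0.106]
ft_force: [0.3, -1.0, 0.4]
gripper_width: 0.003
```

Call:
servo_tool(
  increments=[
    [255,[0,-0.05,0.03],[0,0,0]],
    [255,[0,-0.055,0],[0,0,0]],
    [255,[0,-0.055,0],[0,0,0]],
    [255,[0,-0.055,0],[0,0,0]],
    [255,[0,0,0],[0,0,0]],
  ],
)

```text
clock: 17.98
position: [0.4907, -0.0767, 0.3831]
orientation: [0.004, -0.086, 0.991, -0.104]
ft_force: [-0.4, -0.0, 0.0]
gripper_width: 0.005
```

```bash
python3 look.py q1
python3 - <<'E'
import cv2
for n,b in(("top",(135,190,215,250)),("side",(165,130,245,190))):
    x0,y0,x1,y1=b;i=cv2.imread(f"pics/q1_{n}_raw.png")
    cv2.imwrite(f"pics/q1z_{n}.png",cv2.resize(i[y0:y1,x0:x1],None,fx=9,fy=9,interpolation=cv2.INTER_CUBIC))
E
```

```text
clk 17.98 d [ 0.0277  0.1051 -0.0817] rot [-0.    -0.01  -0.009] loc(mm) [-224.4   44.3  267.3] f [-0.4 -0.   0. ] f_slope [0.  0.4 0. ] w 0.005
clk 17.98 d [ 0.0287  0.0989 -0.111 ] rot [-0.    -0.01  -0.009] loc(mm) [-224.4   44.3  267.3] f [-0.4 -0.   0. ] f_slope [0.  0.4 0. ] w 0.005
```

View pics/q1z_top.png

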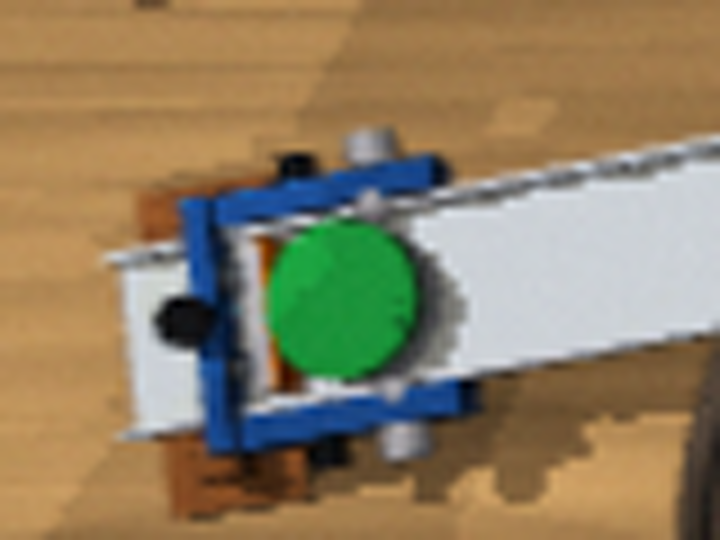

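View pics/q1z_side.png

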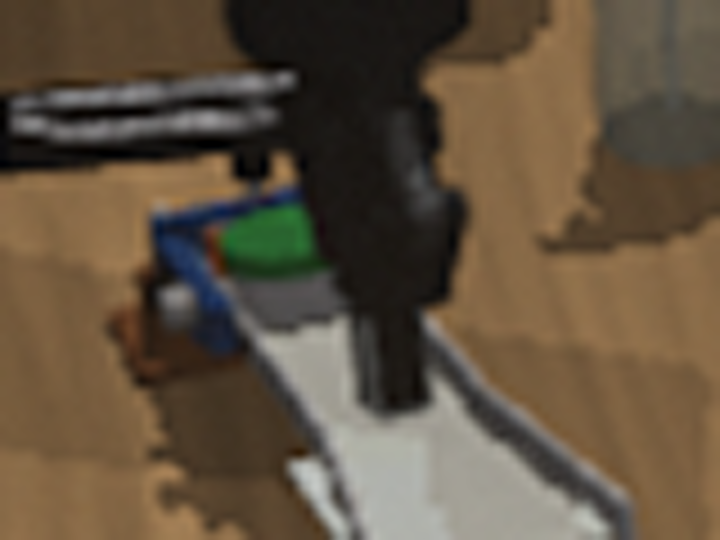

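View pics/q1_top_raw.png

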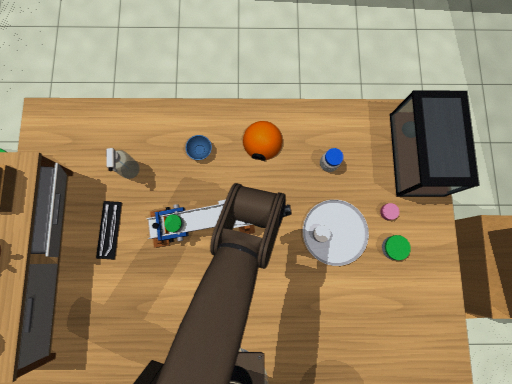

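Run:
```python
from tgt import *
a=cv2.imread("pics/top0.png");b=cv2.imread("pics/q1_top_raw.png")
x0,y0,x1,y1=150,200,190,245
c=[cv2.resize(i[y0:y1,x0:x1],None,fx=9,fy=9,interpolation=cv2.INTER_CUBIC) for i in(a,b)]
cv2.imwrite("pics/cmp.png",np.hstack(c))
for i in(a,b):
    hsv=cv2.cvtColor(i[200:245,150:190],cv2.COLOR_BGR2HSV)
    m=cv2.inRange(hsv,(5,150,60),(20,255,255));ys,xs=np.nonzero(m)
    for r in range(45):
        if 15<r<40:
            k=xs[ys==r]; k=k[k>12]; print(r+200,k+150,end=" ; ")
    print()
m=cv2.inRange(cv2.cvtColor(b,cv2.COLOR_BGR2HSV),(45,100,50),(80,255,255))
k,l,st,ce=cv2.connectedComponentsWithStats(m)
for i in range(1,k):
  if st[i,4]>60:
    g=lambda q:proj("top",ch2w(p,fl(q[0],.030,q[1])))[0]-ce[i]
    print(ce[i],least_squares(g,[0,0]).x*1000)
u=lambda q:(np.array(q)+.5)/9-.5+np.array((135,190))
for q in((370,147),(405,440)):
    g=lambda v:proj("top",ch2w(p,fl(v[0],.010,v[1])))[0]-u(q)
    print("cyl",least_squares(g,[0,0]).x*1000)
```

```text
216 [164] ; 217 [164 165 166] ; 218 [164 165 166] ; 219 [165 166] ; 220 [165 166] ; 221 [165 166] ; 222 [165 166] ; 223 [165 166] ; 224 [165 166] ; 225 [165 166] ; 226 [165 166 167] ; 227 [165 166 167] ; 228 [166 167] ; 229 [166 167] ; 230 [166 167] ; 231 [166 167] ; 232 [166 167] ; 233 [] ; 234 [] ; 235 [] ; 236 [] ; 237 [] ; 238 [185] ; 239 [] ; 
216 [164] ; 217 [164 165] ; 218 [164] ; 219 [164] ; 220 [164] ; 221 [] ; 222 [] ; 223 [] ; 224 [] ; 225 [] ; 226 [] ; 227 [] ; 228 [] ; 229 [165] ; 230 [165 166] ; 231 [166 167] ; 232 [166 167] ; 233 [] ; 234 [] ; 235 [] ; 236 [] ; 237 [] ; 238 [] ; 239 [] ; 
[172.5785124  222.70247934] [89.22210197  1.14629836]
[397.30828516 247.19653179] [-531.41552634  185.89269684]
cyl [ 80.27446012 -52.74554492]
cyl [81.28511222 51.34336772]
```

View pics/cmp.png

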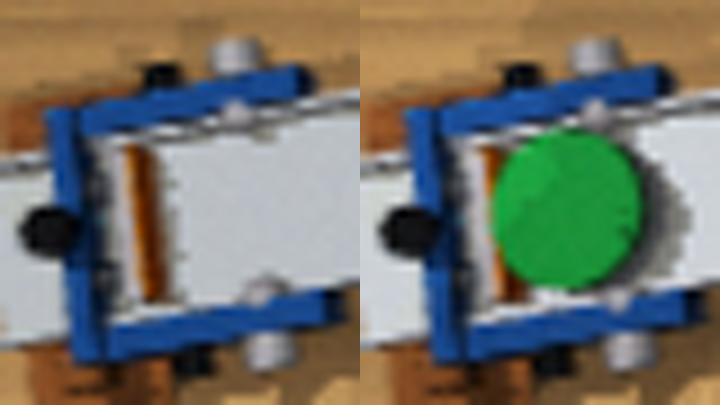

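Run:
```python
import cv2,numpy as np
a=cv2.imread("pics/top0.png").astype(int);b=cv2.imread("pics/q1_top_raw.png").astype(int)
for r in(217,218,219,220,228,229,230,231,232):
    print(r,"A",[int(v) for v in (a[r,158:172,2]-a[r,158:172,0])],"B",[int(v) for v in(b[r,158:172,2]-b[r,158:172,0])])
```

```text
217 A [-59, -36, -11, 6, -2, 15, 107, 70, 62, 19, -9, -12, -11, -11] B [-63, -36, -11, 2, 6, 54, 132, 75, 18, -37, -35, -38, -36, -33]
218 A [-62, -37, -12, 5, -2, 21, 121, 77, 64, 33, 0, -11, -11, -10] B [-74, -36, -12, 0, -3, 12, 129, 58, -16, -37, -37, -38, -37, -35]
219 A [-79, -20, -10, -7, -6, 16, 86, 79, 63, 34, 1, -9, -8, -11] B [-90, -24, -12, -6, -5, 13, 122, 20, -38, -37, -37, -38, -36, -39]
220 A [-95, -22, -8, -7, -6, 16, 86, 76, 73, 39, 7, -1, -10, -10] B [-100, -22, -10, -8, -6, 18, 134, -14, -35, -33, -38, -35, -37, -33]
228 A [-63, -57, -32, -11, 5, -1, 14, 87, 79, 63, 31, 7, 0, -11] B [-73, -65, -39, -12, 3, -2, 14, 98, -26, -32, -34, -31, -30, -31]
229 A [-71, -61, -36, -11, -5, -5, 15, 88, 93, 70, 37, 0, -9, -12] B [-77, -65, -36, -15, -7, -7, 17, 109, 10, -29, -35, -32, -32, -32]
230 A [-112, -97, -18, -7, -8, -5, 14, 88, 99, 74, 37, 2, -10, -12] B [-123, -109, -14, -9, -7, -7, 28, 135, 59, 11, -26, -30, -30, -32]
231 A [-111, -99, -22, -9, -6, -3, 7, 49, 118, 78, 37, 1, -10, -11] B [-122, -110, -20, -7, -7, -3, 19, 94, 69, 64, 23, -19, -23, -26]
232 A [-116, -102, -33, -17, -8, -1, -4, 11, 116, 73, 37, 6, 0, -11] B [-112, -103, -30, -19, -4, 0, 18, 91, 67, 64, 36, 0, -8, -11]
```

Call:
servo_tool(
  increments=[
    [255,[0,-0.06,0.02],[0,0,0]],
    [255,[0,-0.06,0.02],[0,0,0]],
    [255,[0,-0.06,0],[0,0,0]],
    [255,[0,-0.06,0],[0,0,0]],
    [255,[0,0,0],[0,0,0]],
  ],
)

```text
clock: 18.7
position: [0.4922, -0.3107, 0.4217]
orientation: [0.004, -0.095, 0.99, -0.1]
ft_force: [0.3, 0.6, 0.3]
gripper_width: 0.001
```

```bash
python3 look.py q2
python3 - <<'E'
import cv2,numpy as np
c=[cv2.resize(cv2.imread(f)[145:185,170:215],None,fx=8,fy=8,interpolation=cv2.INTER_CUBIC) for f in("pics/side0.png","pics/q2_side_raw.png")]
cv2.imwrite("pics/cmp2.png",np.hstack(c))
E
```

```text
clk 18.70 d [ 0.0262  0.339  -0.1202] rot [-0.008 -0.012 -0.029] loc(mm) [-458.5   80.6  256.9] f [0.3 0.6 0.3] f_slope [ 0.5 -0.4  0.4] w 0.001
clk 18.70 d [ 0.0272  0.3328 -0.1496] rot [-0.008 -0.012 -0.029] loc(mm) [-458.5   80.6  256.9] f [0.3 0.6 0.3] f_slope [ 0.5 -0.4  0.4] w 0.001
```

View pics/cmp2.png

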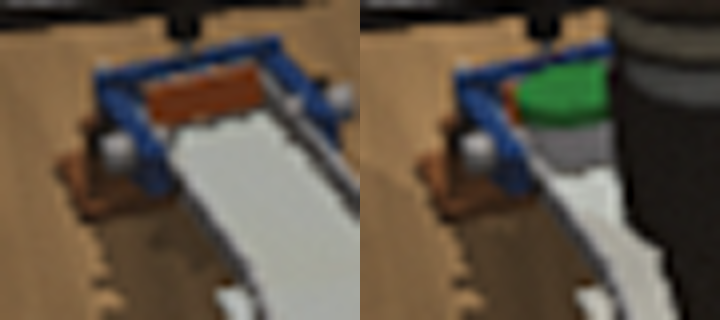

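View pics/q2_side_raw.png

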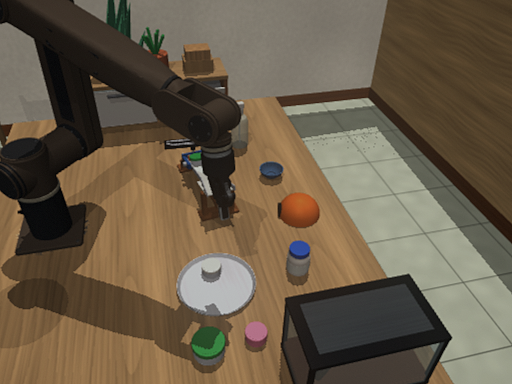

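Call:
servo_tool(
  increments=[
    [255,[0,0.06,0],[0,0,0]],
    [255,[0,0.06,0],[0,0,0]],
    [255,[0,0.06,0],[0,0,0]],
    [255,[0,0.06,0],[0,0,0]],
    [255,[0,0.06,0],[0,0,0]],
  ],
)

```text
clock: 19.42
position: [0.4897, 0.0041, 0.4198]
orientation: [0.005, -0.101, 0.99, -0.097]
ft_force: [1.1, -0.1, -0.6]
gripper_width: 0.001
```

Call:
servo_tool(
  increments=[
    [255,[0,0.055,-0.02],[0,0,0]],
    [255,[0,0.05,-0.03],[0,0,0]],
    [255,[0,0,0],[0,0,0]],
  ],
)

```text
clock: 19.8
position: [0.4843, 0.1222, 0.369]
orientation: [0.007, -0.109, 0.989, -0.096]
ft_force: [-0.3, 0.3, -1.0]
gripper_width: -0.001
```

```bash
python3 -c "
from tgt import *
tip();go(28,2,235);go(28,2,184)"
```

```text
clk 19.80 tip [-25.5  18.  121.6] rot [-0.015 -0.011 -0.056] f_slope [ 0.6  0.3 -0.9]
clk 19.80 d [ 0.0351 -0.1    -0.097 ] rot [-0.015 -0.011 -0.056] loc(mm) [-28.5  18.5 294.5] f [-0.3  0.3 -1. ] f_slope [ 0.6  0.3 -0.9] w -0.001
go [ 0.0093  0.045  -0.07  ]
clk 19.80 d [ 0.0351 -0.1    -0.097 ] rot [-0.015 -0.011 -0.056] loc(mm) [-28.5  18.5 294.5] f [-0.3  0.3 -1. ] f_slope [ 0.6  0.3 -0.9] w -0.001
go [ 0.011   0.0345 -0.1199]
```

Call:
servo_tool(
  increments=[
    [255,[0.004,0.02,-0.02],[-0.015,-0.011,-0.056]],
    [255,[0.004,0.02,-0.025],[0,0,0]],
    [255,[0.001,0.005,-0.02],[0,0,0]],
    [255,[0,0,0],[0,0,0]],
  ],
)

```text
clock: 20.3
position: [0.4906, 0.1721, 0.3047]
orientation: [0.011, -0.084, 0.991, -0.105]
ft_force: [-0.1, -0.3, 0.3]
gripper_width: 0.003
```

```bash
python3 -c "
from tgt import *
tip();go(28,2,184)"; python3 look.py r1
```

```text
clk 20.30 tip [31.8  3.3 68.7] rot [ 0.     0.004 -0.007] f_slope [-0.3  0.1  0.2]
clk 20.30 d [ 0.0288 -0.1499 -0.0326] rot [ 0.     0.004 -0.007] loc(mm) [ 32.    4.2 241.7] f [-0.1 -0.3  0.3] f_slope [-0.3  0.1  0.2] w 0.003
go [ 0.0048 -0.0154 -0.0556]
clk 20.30 d [ 0.0278 -0.1437 -0.0033] rot [ 0.     0.004 -0.007] loc(mm) [ 32.    4.2 241.7] f [-0.1 -0.3  0.3] f_slope [-0.3  0.1  0.2] w 0.003
clk 20.30 d [ 0.0288 -0.1499 -0.0326] rot [ 0.     0.004 -0.007] loc(mm) [ 32.    4.2 241.7] f [-0.1 -0.3  0.3] f_slope [-0.3  0.1  0.2] w 0.003
```

View pics/r1_side.png

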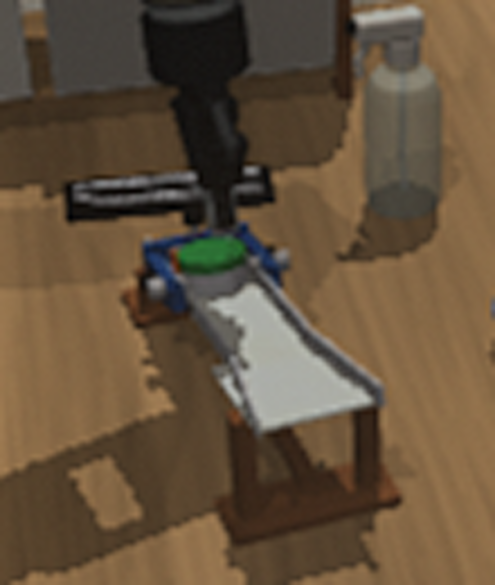

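Call:
servo_tool(
  increments=[
    [255,[0.003,-0.012,-0.01],[0,0,0]],
    [255,[0.002,-0.008,-0.022],[0,0,0]],
    [255,[0.001,-0.004,-0.02],[0,0,0]],
    [255,[0,0,0],[0,0,0]],
  ],
)

```text
clock: 20.9
position: [0.4994, 0.143, 0.2565]
orientation: [0.016, -0.081, 0.991, -0.105]
ft_force: [0.1, -0.1, -0.6]
gripper_width: -0.001
```

```bash
python3 -c "
from tgt import *
tip();go(40,2,184)"
```

```text
clk 20.90 tip [12.1 -2.5 15.3] rot [ 0.     0.016 -0.002] f_slope [-0.  -0.1 -0.6]
clk 20.90 d [ 0.02   -0.1208  0.0155] rot [ 0.     0.016 -0.002] loc(mm) [ 12.6   0.2 188.3] f [ 0.1 -0.1 -0.6] f_slope [-0.  -0.1 -0.6] w -0.001
go [-0.006   0.0253 -0.0099]
```

Call:
servo_tool(
  increments=[
    [255,[-0.003,0.012,-0.005],[0,0.015,0]],
    [255,[-0.0015,0.01,-0.003],[0,0,0]],
    [255,[0,0,0],[0,0,0]],
  ],
)

```text
clock: 21.28
position: [0.4956, 0.166, 0.2504]
orientation: [0.01, -0.081, 0.991, -0.104]
ft_force: [0.3, -0.9, -0.6]
gripper_width: 0.0
```

```bash
python3 -c "
from tgt import *
tip();go(46,2,184)"
```

```text
clk 21.27 tip [36.7 -0.4 14.1] rot [-0.     0.004 -0.001] f_slope [-0.8 -0.2 -0.8]
clk 21.27 d [ 0.0238 -0.1438  0.0217] rot [-0.     0.004 -0.001] loc(mm) [ 36.7   0.2 187.1] f [ 0.3 -0.9 -0.6] f_slope [-0.8 -0.2 -0.8] w 0.0
go [-0.0031  0.008  -0.0049]
```

Call:
servo_tool(
  increments=[
    [255,[-0.002,0.006,-0.004],[0,0,0]],
    [255,[-0.0005,0.003,-0.001],[0,0,0]],
  ],
)

```text
clock: 21.52
position: [0.4931, 0.176, 0.2458]
orientation: [0.011, -0.082, 0.991, -0.104]
ft_force: [-0.2, -0.4, 0.2]
gripper_width: -0.001
```

```bash
python3 -c "
from tgt import *
tip()"
```

```text
clk 21.52 tip [47.7  0.2 11.7] rot [-0.001  0.005 -0.002] f_slope [-0.4  0.2  0.1]
```

Call:
servo_tool(
  increments=[
    [255,[-0.0003,0.0015,-0.0004],[0,0,0]],
  ],
)

```text
clock: 21.65
position: [0.4927, 0.1779, 0.2454]
orientation: [0.011, -0.082, 0.991, -0.104]
ft_force: [0.1, -0.6, 0.3]
gripper_width: 0.0
```

```bash
python3 -c "
from tgt import *
tip()"
```

```text
clk 21.65 tip [49.6  0.2 11.7] rot [-0.001  0.005 -0.003] f_slope [-0.6 -0.   0.2]
```

Call:
servo_tool(
  increments=[
    [255,[-0.0003,0.0015,-0.0004],[0,0,0]],
  ],
)

```text
clock: 21.78
position: [0.4925, 0.1793, 0.2451]
orientation: [0.011, -0.082, 0.991, -0.105]
ft_force: [0.4, -4.2, 0.7]
gripper_width: 0.002
```

```bash
python3 -c "
from tgt import *
tip()"
```

```text
clk 21.77 tip [50.9  0.2 11.7] rot [ 0.001  0.005 -0.003] f_slope [-4.2  0.3 -0.2]
```

Call:
servo_tool(
  increments=[
    [255,[-0.0003,0.0015,-0.0004],[0,0,0]],
  ],
)

```text
clock: 21.9
position: [0.4925, 0.1803, 0.245]
orientation: [0.011, -0.082, 0.991, -0.106]
ft_force: [1.0, -5.1, 1.8]
gripper_width: -0.005
```

Call:
servo_tool(
  increments=[
    [255,[-0.0003,0.0015,-0.0004],[0,0,0]],
  ],
)

```text
clock: 22.02
position: [0.4926, 0.1813, 0.245]
orientation: [0.012, -0.082, 0.991, -0.107]
ft_force: [1.1, -5.1, 1.7]
gripper_width: -0.001
```

```bash
python3 -c "
from tgt import *
tip()"
```

```text
clk 22.02 tip [52.1 -0.5 12.1] rot [ 0.005  0.007 -0.004] f_slope [-5.4 -0.3  0.6]
```

Call:
servo_tool(
  increments=[
    [255,[-0.0003,0.0015,-0.0004],[0,0,0]],
  ],
)

```text
clock: 22.15
position: [0.4927, 0.1821, 0.245]
orientation: [0.012, -0.083, 0.991, -0.108]
ft_force: [0.4, -5.4, 1.9]
gripper_width: -0.003
```

```bash
python3 -c "
from tgt import *
tip()"
```

```text
clk 22.15 tip [52.5 -0.7 12.3] rot [ 0.007  0.007 -0.005] f_slope [-5.7  0.4  0.7]
```

Call:
servo_tool(
  increments=[
    [255,[-0.0003,0.0015,-0.0004],[0.004,0.002,0]],
  ],
)

```text
clock: 22.28
position: [0.4929, 0.1829, 0.2451]
orientation: [0.011, -0.083, 0.991, -0.107]
ft_force: [1.0, -6.1, 1.8]
gripper_width: 0.001
```

Call:
servo_tool(
  increments=[
    [255,[-0.0003,0.0015,-0.0004],[0.004,0.002,0]],
  ],
)

```text
clock: 22.4
position: [0.4932, 0.1835, 0.2452]
orientation: [0.011, -0.083, 0.991, -0.107]
ft_force: [1.8, -7.0, 2.3]
gripper_width: 0.001
```

```bash
python3 -c "
from tgt import *
tip()"
```

```text
clk 22.40 tip [54.2 -1.1 12.7] rot [ 0.005  0.005 -0.006] f_slope [-7.5 -0.7  0.8]
```

Call:
servo_tool(
  increments=[
    [255,[-0.0003,0.0015,-0.0004],[0.003,0.001,0]],
  ],
)

```text
clock: 22.52
position: [0.4934, 0.1841, 0.2453]
orientation: [0.011, -0.084, 0.991, -0.107]
ft_force: [1.5, -7.8, 2.5]
gripper_width: -0.0
```

```bash
python3 -c "
from tgt import *
tip()"
```

```text
clk 22.52 tip [54.6 -1.4 12.9] rot [ 0.005  0.004 -0.006] f_slope [-8.3 -0.2  0.8]
```

Call:
servo_tool(
  increments=[
    [255,[0.0003,-0.002,0.0005],[0,0,0]],
    [255,[0.0003,-0.002,0.0005],[0,0,0]],
    [255,[0.001,-0.006,0.001],[0,0,0]],
    [255,[0.0025,-0.015,0.003],[0,0,0]],
    [255,[0.003,-0.02,0.005],[0,0,0]],
  ],
)

```text
clock: 23.15
position: [0.5001, 0.1382, 0.2549]
orientation: [0.01, -0.084, 0.991, -0.105]
ft_force: [-0.0, 0.2, 0.1]
gripper_width: 0.002
```

Call:
servo_tool(
  increments=[
    [255,[0,0.005,0.05],[0,0,0]],
    [255,[0,0,0.05],[0,0,0]],
    [255,[0,-0.05,0.02],[0,0,0]],
    [255,[0,-0.06,0],[0,0,0]],
    [255,[0,-0.06,0],[0,0,0]],
  ],
)

```text
clock: 23.78
position: [0.4992, -0.0326, 0.3807]
orientation: [0.012, -0.086, 0.991, -0.106]
ft_force: [1.5, -1.4, 0.1]
gripper_width: 0.0
```

Call:
servo_tool(
  increments=[
    [255,[0,-0.06,0],[0,0,0]],
    [255,[0,0,0],[0,0,0]],
  ],
)

```text
clock: 24.02
position: [0.498, -0.0991, 0.3819]
orientation: [0.013, -0.082, 0.991, -0.107]
ft_force: [0.4, -0.4, 0.1]
gripper_width: 0.001
```

```bash
python3 look.py s1
python3 - <<'E'
import cv2,numpy as np
a,b,c=[cv2.imread(f"pics/{f}.png").astype(int) for f in("top0","q1_top_raw","s1_top_raw")]
for r in(217,219,230,231,232):
    for n,i in zip("ABC",(a,b,c)):print(r,n,[int(v) for v in (i[r,160:172,2]-i[r,160:172,0])])
for i in(b,c):
    m=cv2.inRange(cv2.cvtColor(i.astype(np.uint8),cv2.COLOR_BGR2HSV),(45,100,50),(80,255,255))
    k,l,st,ce=cv2.connectedComponentsWithStats(m);print([(ce[j],st[j]) for j in range(1,k) if st[j,4]>60][0])
cv2.imwrite("pics/s1z.png",cv2.resize(c[190:250,135:215].astype(np.uint8),None,fx=9,fy=9,interpolation=cv2.INTER_CUBIC))
E
```

```text
clk 24.02 d [ 0.0203  0.1274 -0.0805] rot [ 0.004  0.009 -0.005] loc(mm) [-246.9   40.7  261.3] f [ 0.4 -0.4  0.1] f_slope [-0.4 -0.3 -0. ] w 0.001
clk 24.02 d [ 0.0214  0.1213 -0.1099] rot [ 0.004  0.009 -0.005] loc(mm) [-246.9   40.7  261.3] f [ 0.4 -0.4  0.1] f_slope [-0.4 -0.3 -0. ] w 0.001
217 A [-11, 6, -2, 15, 107, 70, 62, 19, -9, -12, -11, -11]
217 B [-11, 2, 6, 54, 132, 75, 18, -37, -35, -38, -36, -33]
217 C [-9, 1, 21, 134, 84, 43, -6, -38, -35, -37, -35, -39]
219 A [-10, -7, -6, 16, 86, 79, 63, 34, 1, -9, -8, -11]
219 B [-12, -6, -5, 13, 122, 20, -38, -37, -37, -38, -36, -39]
219 C [-10, -4, 17, 92, 64, -36, -38, -37, -36, -39, -38, -36]
230 A [-18, -7, -8, -5, 14, 88, 99, 74, 37, 2, -10, -12]
230 B [-14, -9, -7, -7, 28, 135, 59, 11, -26, -30, -30, -32]
230 C [-19, -10, -7, 8, 56, 125, 60, 9, -26, -30, -28, -31]
231 A [-22, -9, -6, -3, 7, 49, 118, 78, 37, 1, -10, -11]
231 B [-20, -7, -7, -3, 19, 94, 69, 64, 23, -19, -23, -26]
231 C [-25, -9, -3, -3, 15, 125, 71, 47, 10, -19, -20, -24]
232 A [-33, -17, -8, -1, -4, 11, 116, 73, 37, 6, 0, -11]
232 B [-30, -19, -4, 0, 18, 91, 67, 64, 36, 0, -8, -11]
232 C [-32, -17, -6, -5, 13, 119, 70, 45, 19, 0, -9, -10]
(array([172.5785124 , 222.70247934]), array([165, 214,  17,  18, 242], dtype=int32))
(array([172.01219512, 222.6097561 ]), array([164, 214,  17,  18, 246], dtype=int32))
```

View pics/s1z.png

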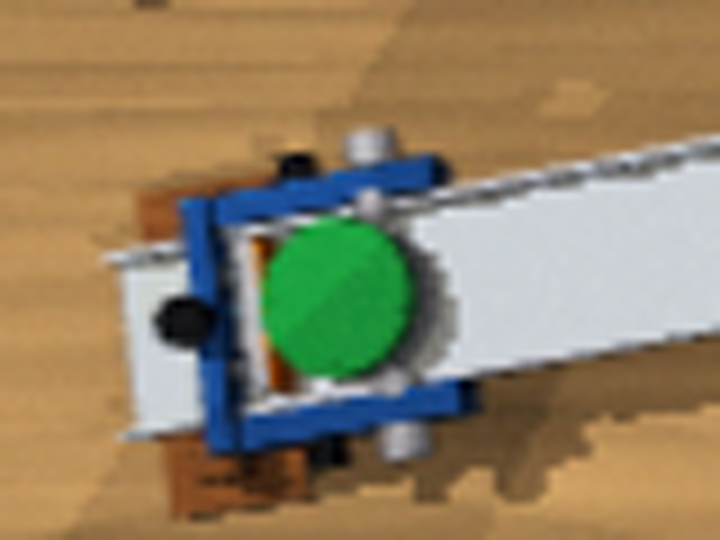

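View pics/s1_top_raw.png

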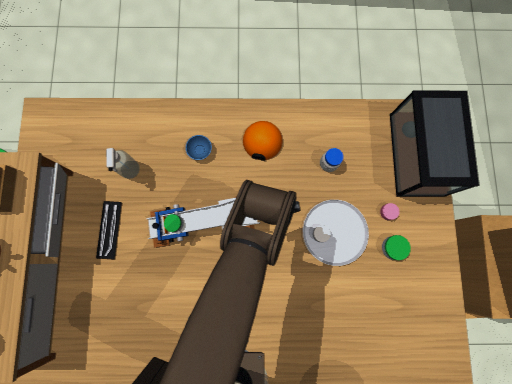

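```bash
python3 -c "
from rig import env
print(env.hand_in())"
```

```text
the job is handed in; nothing more can be done
None
```

The green-lidded tin is past both ball catches and resting against the orange stop, which is pressed in by about 2 mm. I handed the job in at about 24 s; no verdict was reported.

**What I did:** I gripped the tin off the tray, set it flat in the chute mouth and let go. I then shut the fingers and pushed it down the chute in small steps. The catches began to resist about where the pictures had placed them, at chute x ≈ 0.081.

**The push on the stop:**
- The first push reached about 8 N. Afterwards the pictures showed the stop pressed in only about 1 mm, with an uncertainty that reached the 0.5 mm limit.
- I pushed a second time, gently, again to about 8 N. That moved the tin about 1.5 mm further, and the stop's face then stood about 0.8 pixel (about 2 mm) beyond its free place.

**Last checks:**
- **Position:** the tin lies flat between the catches and the stop.
- **Arm:** it is well clear, with no force beyond sensor noise.
- **Other things:** in the last top picture everything else looks to be where it started.

**What was off:**
- Setting the tin into the mouth gave a brief force reading of about 25 N, under the 30 N limit.
- The top and side cameras disagreed by 2 to 3 mm, so the stop's travel is an estimate.
- My picture estimate put the tin's centre about 8.5 mm beyond the catches after the first push and about 10 mm after the second. That is at the low end of the expected 10 to 17 mm. The same kind of estimate also read about 3 mm too far uphill in the mouth.
- Neither push reached the 9 to 10 N given in the task.

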